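Pack the ink jars under the sprung keeper

ROBOT

A 6-joint arm with a two-finger parallel gripper is mounted at the origin on a cart in front of the work surface, level with it; the furniture and walls round the work are solid. World frame = base frame: x ahead of the robot, y to its left, z up, the work surface at z = 0. Lengths are in m, angles in degrees, forces in N, time in s.
With the tool pointing down it reaches from about 0.275 to 0.825 m from the base axis. Payload 5.2 kg.
Tool frame: the origin (TCP) lies on the centre line of the jaws, within the pads' length; the fingertips stand 22 mm ahead of it and the grasp point (between the pads) lies 3 mm ahead of it; z points along the fingers, y is the direction in which the jaws open and shut (so a half turn about z gives the same grasp; the last joint's range is limited). The gripper opens to 93 mm and grips with 3 to 60 N. Pads are 15 mm wide; open, the fingers measure 128 mm over their backs; the gripper's body (75 mm by 188 mm) begins 65 mm behind the grasp point.
Start: joints at [-82.953, 14.817, 87.949, -0, 77.235, -11.62], TCP at [0.176, -0.521, 0.241] pointing down, gripper open.
Joint ranges: [-179.93, 179.93], [-52.35, 119.4], [10.71, 147.94], [-69.91, 249.91], [12.55, 155.21], [-178.61, 178.61]. Speed limits (degrees/s): [147.25, 147.25, 180, 180, 180, 180].

INTERFACE

Orientations are given as a 3x3 rotation matrix whose columns are the frame's x, y, z axes.
In Python, from cell import * gives the robot as it stands.
- The arm moves only by the shell command python3 -m crank 'ROWS' [OPENING] [FORCE]. ROWS is JSON, a list of rows, each a list of 2 entries, a list of its own where there are three numbers: the shift along the tool's x, y, z in m, then the turn, a rotation vector about the tool's x, y, z in rad. A call has exactly 10 rows; each row shifts and turns the pose as measured when the row begins, along the tool's axes as they then stand; what a row does not reach is not made up. A row lasts 1/12 s, in which the tool goes at most 41.7 mm and 7.16 degrees, less where a joint would pass 70% of its speed; a pose out of reach is approached as far as the arm can. A call with a gripper value outside its range is refused whole. OPENING is the finger opening in m, from 0 to 0.093, set as the call begins (- or left out, the last holds). The fingers move at their own pace and stop on an object; FORCE is the grip in N (left out, the last holds). Time passes only in rows, so rows that do not move let the fingers close, or fill a call up. It gives the time, the measured TCP pose, the force and the opening at its end, in the units of the state.
- sense(): the state, without advancing time (a new reading comes with each control period).
- get_image(name): name is "side" or "top" or "wrist"; returns (picture, depth): 400x640x3 uint8, blue, green, red; 400x640 float32, m along the optical axis (not along the pixel's ray), 0 where there is no reading.
- get_calibration(name): a dict with "K" (3x3 intrinsics, pixels), "R" (3x3) and "t" (3): a world point X has camera coordinates R X + t; the wrist camera has in their place "T_tool_cam" (4x4, takes a point from camera to tool coordinates, whose origin is the TCP and whose axes are the flange's). Camera axes: x right, y down, z forward; pixel columns grow to the right and rows downward; lengths in m; the calibration is good to about 2 mm. A picture is of the moment at which its call begins: read the wrist's pose just before it. get_calibration takes no time and is no camera call.
- close_job(): hands the job in, once; it reports no verdict.
Trained networks look in the newest picture that a camera, given by its name, has taken for a name from the list of things; names that differ only in an ending like _2 or _b are one class to them, and where a whole thing is asked for, a point or a joint stands for the part that bears it (a point fixed in the world has none). Each returns a list of dicts, best first, with "conf" (0 to 1); they miss things now and then, are a little off and sometimes report something else, mostly with a low value. They report only what shows in the picture. A call takes as long as a camera call.
- recognise(query, camera): "at" ([x, y, z] in m, in world coordinates, good to about 4 mm: the middle of the surface that is visible of it).
- cut_out(query, camera): "mask" (400x640 bool, what is visible of it).
The state is a dict: "time": time; "joints": joint angles; "qd": joint speeds; "effort": joint torques, N m; "eef_pos": TCP position; "orientation": TCP orientation; "wrist_force": force on the tool from outside, world axes, zero at the start; "wrist_torque": the same for the moment, N m; "width": finger opening in m.
Only numpy, scipy, OpenCV 4.12 (cv2) and the standard library are available. Lean on these libraries where they do the work, as an engineer would, in place of code of your own. Each camera call takes 0.05 s, during which the arm holds its last target.

TASK

Pack the ink jars for the press: swing the crate's sprung keeper arm back by its knob until the sear catches and holds it open, then stand every jar from the bench upright on the floor of the crate, one to a cell. When all are in, press the trigger paddle so that the keeper snaps shut over them; leave the squeegee and the air gun beside the crate where they are.

Things in the scene. Friction and masses are not known exactly. Their poses are not given: they have to be found in the camera images.
- crate: shallow plywood crate, 164 x 276 x 32 mm high, fixed. Origin: centre of its underside; x across the two rows (away from the robot at yaw 0), y along the three cells of a row. Cells 76 mm (x) by 86 mm (y), 80 and 90 mm apart; floor, walls and dividers 4 mm thick, wall tops 32 mm above the bench. The keeper turns on a post outside its -y end (x = 0, y = -200 mm)
- keeper (a joint): flat sprung steel arm 50 mm wide, from 88 to 96 mm above the bench, turning level about an upright hinge, 300 mm long ahead of it. 0 rad: shut, along crate +y between the rows, just above the lids; grows clockwise seen from above, past crate +x, to a stop at 1.79. Spring pulls it to 0 (3 to 7 N at the knob). Past about 1.72 the sear rises behind it and holds it at about 1.68
- keeper_hinge (a point): point on the keeper's vertical hinge axis, at the height of the arm's underside (88 mm above the bench)
- knob (a point): middle of the upright round black knob on the keeper, 24 mm in diameter and 46 mm tall (from 96 to 142 mm above the bench), 155 mm from the hinge axis
- trigger (a joint): m: 0 = up, 0.017 = fully down. Paddle and sear are one sprung part sliding straight down, 3 N at first, 6.5 N fully down (about 2 N more while it holds the arm); with the keeper cocked it lets go at about 0.010 to 0.012. The arm pushes the sear's ramp down for a moment as it is swung over it
- paddle (a point): middle of the top face of the trigger's dark rubber paddle, 34 x 44 mm, 70 mm above the bench when up; it lies beyond the swung-back arm, clear of its swing
- cell_1 (a point): middle of the floor of one cell of the crate (row nearer the robot)
- cell_2 (a point): middle of the floor of one cell of the crate (row nearer the robot)
- cell_3 (a point): middle of the floor of one cell of the crate (row nearer the robot)
- cell_4 (a point): middle of the floor of one cell of the crate (row farther from the robot)
- cell_5 (a point): middle of the floor of one cell of the crate (row farther from the robot)
- cell_6 (a point): middle of the floor of one cell of the crate (row farther from the robot)
- jar_1: closed ink jar with screw lid, about 64 mm across and 72 mm high, 0.2 to 0.4 kg, upright on the bench to the right of the crate at the start; origin: centre of its underside, z up through the lid. None if absent this time
- jar_2: closed ink jar with screw lid, about 62 mm across and 70 mm high, 0.2 to 0.4 kg, upright on the bench to the right of the crate at the start; origin: centre of its underside, z up through the lid. None if absent this time
- jar_3: closed ink jar with screw lid, about 58 mm across and 62 mm high, 0.2 to 0.4 kg, upright on the bench to the right of the crate at the start; origin: centre of its underside, z up through the lid. None if absent this time
- jar_4: closed ink jar with screw lid, about 64 mm across and 72 mm high, 0.2 to 0.4 kg, upright on the bench to the right of the crate at the start; origin: centre of its underside, z up through the lid. None if absent this time
- jar_5: closed ink jar with screw lid, about 62 mm across and 70 mm high, 0.2 to 0.4 kg, upright on the bench to the right of the crate at the start; origin: centre of its underside, z up through the lid. None if absent this time
- squeegee: wooden hand squeegee 73 x 190 x 24 mm lying just left of the crate (another one lies farther off), not to be moved; origin: centre of its underside
- blow_gun: red-handled air gun 101 x 225 x 21 mm lying behind the crate, under the keeper's swing (another one lies farther off), not to be moved; origin: centre of its underside

How it is judged (in metres and radians):
On the way, in this order (a step that is already met when the one before it is completed fails the run):
1. the keeper is swung back and stays held by the sear, untouched by the gripper (value of joint keeper above 1.6 rad and value of joint trigger below 0.006 m and contact force between the fingers and keeper below 0.3 N), for 0.4 s.
2. every jar stands upright on the floor of a cell, let go, with the keeper still held back (value of joint keeper above 1.6 rad and x of jar_1 in the frame of crate between -0.08 and 0.08 m and y of jar_1 in the frame of crate between -0.136 and 0.136 m and z of jar_1 in the frame of crate between -0.004 and 0.01 m and angle between each of jar_1, jar_2, jar_3, jar_4, jar_5's own z axis and vertical below 0.12 rad and contact force between the fingers and jar_1 below 0.5 N and x of jar_2 in the frame of crate between -0.08 and 0.08 m and y of jar_2 in the frame of crate between -0.136 and 0.136 m and z of jar_2 in the frame of crate between -0.004 and 0.01 m and contact force between the fingers and jar_2 below 0.5 N and x of jar_3 in the frame of crate between -0.08 and 0.08 m and y of jar_3 in the frame of crate between -0.136 and 0.136 m and z of jar_3 in the frame of crate between -0.004 and 0.01 m and contact force between the fingers and jar_3 below 0.5 N and x of jar_4 in the frame of crate between -0.08 and 0.08 m and y of jar_4 in the frame of crate between -0.136 and 0.136 m and z of jar_4 in the frame of crate between -0.004 and 0.01 m and contact force between the fingers and jar_4 below 0.5 N and x of jar_5 in the frame of crate between -0.08 and 0.08 m and y of jar_5 in the frame of crate between -0.136 and 0.136 m and z of jar_5 in the frame of crate between -0.004 and 0.01 m and contact force between the fingers and jar_5 below 0.5 N), for 0.3 s.
3. the trigger paddle is pressed down (value of joint trigger above 0.007 m).
4. the keeper has snapped shut (value of joint keeper below 0.06 rad), for 0.3 s.
At the end, for the whole second after the job is handed in: Keeper shut (within 0.06 rad of closed), trigger back up, every jar inside the crate on the floor of a cell (origin less than 10 mm above the crate's underside), upright within 0.12 rad and at rest; squeegee and air gun within 30 mm of where they were (value of joint keeper below 0.06 rad and value of joint trigger below 0.004 m and x of jar_1 in the frame of crate between -0.08 and 0.08 m and y of jar_1 in the frame of crate between -0.136 and 0.136 m and z of jar_1 in the frame of crate between -0.004 and 0.01 m and angle between each of jar_1, jar_2, jar_3, jar_4, jar_5's own z axis and vertical below 0.12 rad and linear speed of each of jar_1, jar_2, jar_3, jar_4, jar_5 below 0.03 m/s and x of jar_2 in the frame of crate between -0.08 and 0.08 m and y of jar_2 in the frame of crate between -0.136 and 0.136 m and z of jar_2 in the frame of crate between -0.004 and 0.01 m and x of jar_3 in the frame of crate between -0.08 and 0.08 m and y of jar_3 in the frame of crate between -0.136 and 0.136 m and z of jar_3 in the frame of crate between -0.004 and 0.01 m and x of jar_4 in the frame of crate between -0.08 and 0.08 m and y of jar_4 in the frame of crate between -0.136 and 0.136 m and z of jar_4 in the frame of crate between -0.004 and 0.01 m and x of jar_5 in the frame of crate between -0.08 and 0.08 m and y of jar_5 in the frame of crate between -0.136 and 0.136 m and z of jar_5 in the frame of crate between -0.004 and 0.01 m and distance of each of squeegee, blow_gun from where it was at the start of the episode below 0.03 m); the robot touches nothing.
It fails at once if the squeegee or air gun is moved by more than 30 mm (distance of any of squeegee, blow_gun from where it was at the start of the episode above 0.03 m).
Of jar_1, jar_2, jar_3, jar_4, jar_5 only 4 to 5 are there at a start; the rules pass over those that are not, and their reading is None.
At some moment in a run one of jar_1, jar_2, jar_3, jar_4, jar_5 may be knocked a few centimetres aside while the robot is not near it.
Once in a run the grip may slacken for a moment while it holds something.
It also fails if it takes over 200 s, if anything falls off the work surface, if the arm or the gripper's body presses on something with over 40 N, if the wrist force passes 120 N, or if a joint passes its speed limit or range.

## Working session

There is one attempt and no reset: what is moved stays moved. The work goes in short steps, Python scripts to look and compute and a shell command to move; the robot and the scene stay as the last step left them, time stands still between calls to the robot, and variables do not carry over. Pictures are saved under pics/ and viewed, and the job is handed in when it is done.

```bash
ls; mkdir -p pics; python3 - <<'E'
from cell import *
import cv2, numpy as np
s=sense();print(s)
for n in ("side","top","wrist"):
    im,d=get_image(n);cv2.imwrite(f"pics/{n}0.png",im)
    c=get_calibration(n);print(n,{k:np.round(v,3).tolist() for k,v in c.items()})
E
```

```text
pics
{'time': 0.0, 'joints': array([-8.29522961e+01,  1.48597474e+01,  8.80103036e+01, -4.57594872e-05,
        7.72341693e+01, -1.16191924e+01]), 'qd': array([-0.02058073,  0.06049187,  0.08863586, -0.01756899,  0.00450152,
       -0.00076808]), 'effort': array([ 1.75336460e-03, -4.37302423e+01, -2.83998352e+01,  7.21785100e-02,
        4.13379783e-02, -1.43093971e-04]), 'eef_pos': array([ 0.17599899, -0.52055188,  0.23981851]), 'orientation': array([[ 9.47395344e-01,  3.20065638e-01, -2.23954584e-04],
       [ 3.20065508e-01, -9.47393694e-01,  1.80514535e-03],
       [ 3.65591840e-04, -1.78186644e-03, -9.99998346e-01]]), 'wrist_force': array([0.28354514, 0.20385823, 0.43537652]), 'wrist_torque': array([-0.0073571 ,  0.01501253,  0.05400441]), 'width': 0.09310062643125401}
side {'K': [[371.05, 0.0, 323.002], [0.0, 371.05, 209.686], [0.0, 0.0, 1.0]], 'R': [[0.996, 0.089, 0.016], [0.053, -0.442, -0.895], [-0.073, 0.893, -0.445]], 't': [-0.559, 0.155, 0.919]}
top {'K': [[394.086, 0.0, 323.856], [0.0, 394.086, 187.862], [0.0, 0.0, 1.0]], 'R': [[-0.019, -1.0, -0.016], [-0.986, 0.022, -0.162], [0.163, 0.013, -0.987]], 't': [0.227, 0.568, 1.111]}
wrist {'K': [[283.203, 0.0, 320.621], [0.0, 283.203, 195.933], [0.0, 0.0, 1.0]], 'T_tool_cam': [[-0.0, -0.963, -0.27, 0.075], [1.0, -0.0, 0.0, 0.001], [-0.0, -0.27, 0.963, -0.143], [0.0, 0.0, 0.0, 1.0]]}
```

View pics/top0.png

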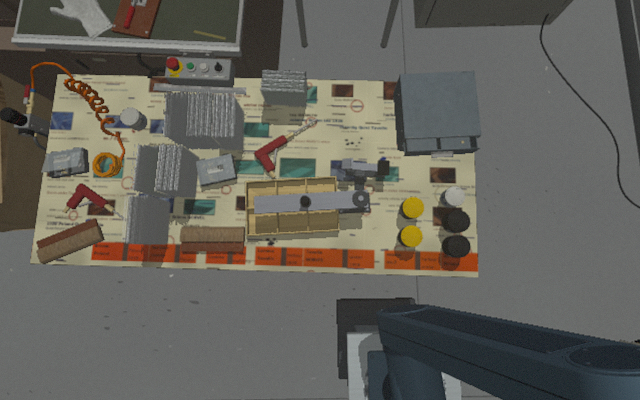

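View pics/side0.png

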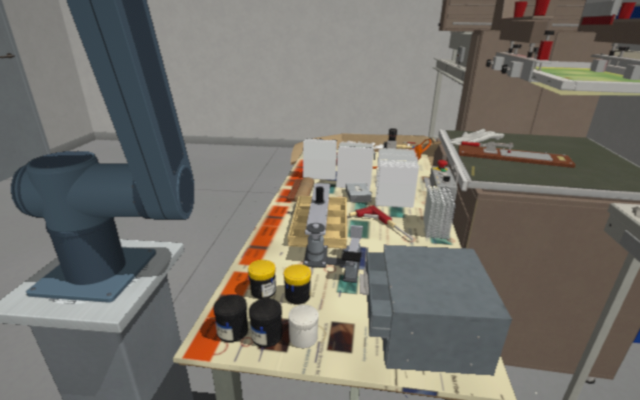

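```bash
python3 - <<'E'
from cell import *
import numpy as np
for cam in ("top","side"):
  for q in ("crate","keeper","knob","paddle","jar_1","squeegee","blow_gun","cell_1","keeper_hinge"):
    try:
      for r in recognise(q,cam): print(cam,q,np.round(r["at"],4),round(r["conf"],2), {k:v for k,v in r.items() if k not in("at","conf")})
    except Exception as e: print(cam,q,e)
print(sense()["time"])
E
```

```text
top crate [0.5296 0.2681 0.0086] 0.56 {}
top crate [ 0.3948 -0.1528  0.0697] 0.3 {}
top knob [0.5279 0.2525 0.0952] 0.61 {}
top knob [0.5289 0.2703 0.007 ] 0.44 {}
top paddle [0.6287 0.0835 0.0744] 0.74 {}
top jar_1 [ 0.5066 -0.0309  0.0709] 0.97 {}
top jar_1 [ 0.4253 -0.024   0.0693] 0.93 {}
top jar_1 [ 0.5333 -0.1574  0.0646] 0.93 {}
top jar_1 [ 0.3924 -0.1527  0.0703] 0.91 {}
top jar_1 [ 0.4639 -0.1562  0.074 ] 0.69 {}
top squeegee [0.432  0.5525 0.0204] 0.81 {}
top blow_gun [0.6965 0.3753 0.0211] 0.82 {}
top cell_1 [0.5258 0.2723 0.0055] 0.92 {}
top keeper_hinge [0.5279 0.2746 0.0123] 0.85 {}
side crate [0.5475 0.1756 0.0294] 0.81 {}
side keeper [0.5334 0.2107 0.0989] 0.58 {}
side keeper [ 0.4712 -0.1853  0.0604] 0.22 {}
side knob [0.5297 0.2104 0.0962] 0.6 {}
side paddle [0.6294 0.0821 0.0739] 0.76 {}
side jar_1 [ 0.474  -0.1827  0.0611] 0.97 {}
side jar_1 [ 0.4295 -0.0504  0.0546] 0.87 {}
side jar_1 [ 0.5343 -0.1808  0.0572] 0.71 {}
side jar_1 [ 0.3983 -0.1801  0.0608] 0.6 {}
side jar_1 [ 0.5114 -0.0563  0.06  ] 0.58 {}
side squeegee [0.4294 0.5363 0.0207] 0.77 {}
side blow_gun [0.6935 0.3635 0.0158] 0.89 {}
side blow_gun [0.546  0.1788 0.0268] 0.51 {}
side cell_1 [0.545  0.1776 0.0273] 0.81 {}
side cell_1 [ 0.4737 -0.182   0.0604] 0.59 {}
side keeper_hinge [0.5511 0.1746 0.0286] 0.92 {}
side keeper_hinge [0.427  0.5383 0.0193] 0.45 {}
1.05
```

```bash
cat > h.py <<'E'
from cell import *
import cv2, numpy as np
def cloud(name,d,pose=None):
    c=get_calibration(name);K=c["K"];v,u=np.mgrid[0:400,0:640]
    P=np.stack([(u-K[0,2])/K[0,0]*d,(v-K[1,2])/K[1,1]*d,d],-1)
    if name=="wrist":
        T=c["T_tool_cam"];P=P@T[:3,:3].T+T[:3,3]
        p,R=pose;P=P@R.T+p
    else: P=(P-c["t"])@c["R"]
    P[d<=0]=np.nan
    return P
def shot(name):
    s=sense();pose=(s["eef_pos"],s["orientation"])
    im,d=get_image(name);return im,d,cloud(name,d,pose),s
E
python3 - <<'E'
from h import *
im,d,P,s=shot("top")
np.save("P0.npy",P)
c=im[140:270,230:490];cv2.imwrite("pics/topz.png",cv2.resize(c,None,fx=3,fy=3,interpolation=cv2.INTER_CUBIC))
def m(lo,hi,box):
    k=(P[...,2]>lo)&(P[...,2]<hi)&(P[...,0]>box[0])&(P[...,0]<box[1])&(P[...,1]>box[2])&(P[...,1]<box[3])
    return P[k],k
bench,_=m(-.03,.02,(.3,.8,-.1,.5));print("bench z",np.median(bench[:,2]))
a,_=m(.08,.105,(.4,.65,.05,.45));print("arm",len(a),a.min(0),a.max(0),cv2.minAreaRect(a[:,:2].astype(np.float32)))
w,_=m(.025,.04,(.4,.65,.12,.48));print("walltops",len(w),cv2.minAreaRect(w[:,:2].astype(np.float32)))
k,_=m(.115,.16,(.4,.65,.05,.45));print("knob",len(k),k.mean(0),k.min(0),k.max(0))
p,_=m(.045,.12,(.58,.72,0.0,.2));print("trig",len(p))
for z in np.arange(.03,.15,.01):
    q,_=m(z,z+.01,(.58,.75,0.0,.2))
    if len(q)>3:print(round(z,2),len(q),np.round(np.percentile(q,[5,50,95],axis=0),3).tolist())
E
```

```text
bench z -0.0010111886733066993
arm 2047 [0.49738215 0.09168426 0.08054944] [0.64986241 0.41294855 0.10498608] ((0.5741624236106873, 0.25423213839530945), (0.14254997670650482, 0.32157355546951294), 2.2685627937316895)
walltops 508 ((0.5322386622428894, 0.30112093687057495), (0.1781146228313446, 0.356494665145874), 2.9422690868377686)
knob 68 [0.52639969 0.2686817  0.13911391] [0.51588293 0.25781481 0.11834043] [0.53850557 0.2793876  0.14458396]
trig 492
0.03 29 [[0.584, 0.059, 0.031], [0.611, 0.179, 0.034], [0.627, 0.194, 0.039]]
0.04 5 [[0.623, 0.135, 0.041], [0.626, 0.14, 0.041], [0.629, 0.145, 0.043]]
0.05 22 [[0.62, 0.067, 0.058], [0.628, 0.102, 0.059], [0.642, 0.135, 0.06]]
0.06 288 [[0.609, 0.03, 0.061], [0.63, 0.071, 0.065], [0.644, 0.125, 0.069]]
0.07 69 [[0.61, 0.03, 0.07], [0.626, 0.047, 0.071], [0.647, 0.16, 0.079]]
0.08 53 [[0.623, 0.147, 0.081], [0.637, 0.155, 0.084], [0.653, 0.162, 0.089]]
0.09 60 [[0.623, 0.133, 0.09], [0.635, 0.141, 0.094], [0.649, 0.15, 0.099]]
```

View pics/topz.png

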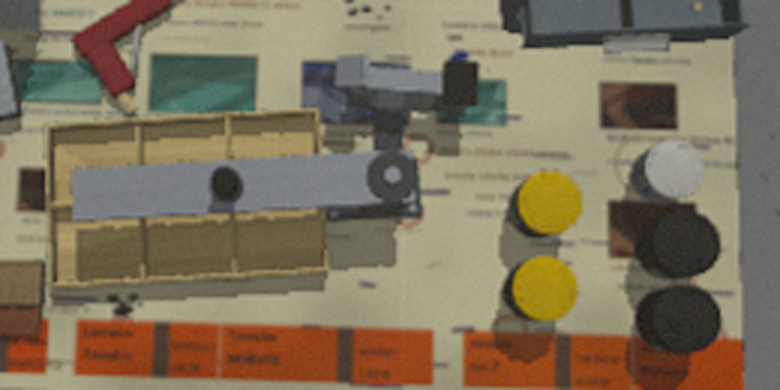

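```bash
python3 - <<'E'
from h import *
P=np.load("P0.npy")
k=(P[...,2]>.085)&(P[...,2]<.105)&(P[...,0]>.4)&(P[...,0]<.58)&(P[...,1]>.05)&(P[...,1]<.45)
n,l,st,ce=cv2.connectedComponentsWithStats(k.astype(np.uint8))
i=1+np.argmax(st[1:,4]);a=P[l==i]
# long edges: per y-bin mid
ys=np.arange(.12,.40,.01);mid=[]
for y in ys:
    q=a[abs(a[:,1]-y)<.006];mid.append((q[:,0].min()+q[:,0].max())/2)
f=np.polyfit(ys,mid,1);print("arm line x=f(y)",f,np.degrees(np.arctan(-f[0])),"yrange",a[:,1].min(),a[:,1].max())
for lo in (.1,.2,.3,.4):print(lo,np.polyval(f,lo))
# wall tops
w=(P[...,2]>.024)&(P[...,2]<.042)&(P[...,0]>.42)&(P[...,0]<.66)&(P[...,1]>.12)&(P[...,1]<.48)
n,l,st,ce=cv2.connectedComponentsWithStats(w.astype(np.uint8),connectivity=8)
for i in range(1,n):
    if st[i,4]>25:
        q=P[l==i];print(st[i],cv2.minAreaRect(q[:,:2].astype(np.float32)),q.min(0),q.max(0))
# hinge post top 
h=(P[...,0]>.45)&(P[...,0]<.62)&(P[...,1]>.05)&(P[...,1]<.15)&(P[...,2]>.1)
q=P[h];print("post",len(q),q.min(0),q.max(0))
E
```

```text
arm line x=f(y) [-0.03649673  0.53739418] 2.090180653023981 yrange 0.09168426347611273 0.4129485480467677
0.1 0.5337445063757957
0.2 0.530094833765938
0.3 0.5264451611560802
0.4 0.5227954885462224
[245 176  92  48 251] ((0.5799825191497803, 0.32712310552597046), (0.12046034634113312, 0.29559627175331116), 19.00592803955078) [0.4749029  0.17897319 0.02406103] [0.61220296 0.45262692 0.03851074]
[246 209  94  27 199] ((0.4600217342376709, 0.30973538756370544), (0.06074712797999382, 0.27770715951919556), 8.739748001098633) [0.43978416 0.1736068  0.02442169] [0.51100105 0.44848888 0.03552618]
[276 212   2  16  29] ((0.4839317798614502, 0.3579199016094208), (0.003805516054853797, 0.044675007462501526), 89.96092987060547) [0.46159314 0.35602045 0.02402804] [0.50627033 0.35983367 0.0309131 ]
post 73 [0.51278898 0.09194198 0.10002529] [0.55546785 0.13409881 0.10833375]
```

```bash
python3 - <<'E'
from h import *
P=np.load("P0.npy")
k=(P[...,0]>.55)&(P[...,0]<1.0)&(P[...,1]>-.25)&(P[...,1]<.1)&(P[...,2]>.12)
q=P[k];print("cab",np.round(np.percentile(q,[0,2,50,98,100],axis=0),3))
k2=k&(P[...,2]>.19);q=P[k2];print(len(q), np.round(np.percentile(q,[0,2,50,98,100],axis=0),3) if len(q) else "")
k=(P[...,2]>.05)&(P[...,2]<.085)&(P[...,0]>.33)&(P[...,0]<.6)&(P[...,1]>-.25)&(P[...,1]<.05)
n,l,st,ce=cv2.connectedComponentsWithStats(k.astype(np.uint8))
for i in range(1,n):
  if st[i,4]>60:
    q=P[l==i];t=np.percentile(q[:,2],80);q=q[q[:,2]>t-.006];c,r=cv2.minEnclosingCircle(q[:,:2].astype(np.float32));print(np.round(c,4),"r",round(r,4),"ztop",round(t,4),len(q))
k=(P[...,2]>.1)&(P[...,0]>.3)&(P[...,0]<.9)&(P[...,1]>-.25)&(P[...,1]<.6)
n,l,st,ce=cv2.connectedComponentsWithStats(k.astype(np.uint8))
for i in range(1,n):
  if st[i,4]>20:
    q=P[l==i];print("tall",np.round(q.min(0),3),np.round(q.max(0),3))
E
```

```text
cab [[ 0.65  -0.223  0.12 ]
 [ 0.662 -0.216  0.126]
 [ 0.784 -0.113  0.135]
 [ 0.881 -0.011  0.139]
 [ 0.888 -0.006  0.142]]
0 
[ 0.5396 -0.1598] r 0.0291 ztop 0.0625 304
[ 0.5092 -0.0374] r 0.0307 ztop 0.0699 355
[ 0.4671 -0.1637] r 0.0321 ztop 0.0722 384
[ 0.4272 -0.0284] r 0.0307 ztop 0.0703 356
[ 0.3969 -0.1582] r 0.0322 ztop 0.0719 404
tall [ 0.642 -0.223  0.1  ] [ 0.888 -0.006  0.142]
tall [0.846 0.266 0.1  ] [0.9   0.399 0.119]
tall [0.704 0.46  0.1  ] [0.841 0.6   0.154]
tall [0.516 0.258 0.102] [0.539 0.282 0.145]
tall [0.519 0.103 0.1  ] [0.544 0.132 0.108]
```

```bash
cat > go.py <<'E'
import sys
from h import *
from scipy.spatial.transform import Rotation as Rn
# usage: go.py x y z heading  -> remaining shift in tool axes, turn rotvec in tool axes
x,y,z,hd=map(float,sys.argv[1:5])
s=sense();R=s["orientation"];p=s["eef_pos"]
c,n=np.cos(np.radians(hd)),np.sin(np.radians(hd))
G=np.array([[c,n,0],[n,-c,0],[0,0,-1.]])
d=R.T@(np.array([x,y,z])-p);rv=Rn.from_matrix(R.T@G).as_rotvec()
print("t %.2f"%s["time"],"pos",np.round(p,4),"hd %.1f"%np.degrees(np.arctan2(R[1,0],R[0,0])),"w %.4f"%s["width"],"F",np.round(s["wrist_force"],1),"j",np.round(s["joints"],0).astype(int))
print("shift",np.round(d,4),"len %.3f"%np.linalg.norm(d),"turn",np.round(rv,3))
d2=G.T@(np.array([x,y,z])-p);print("shift in target axes",np.round(d2,4))
E
python3 go.py 0.526 0.268 0.24 88
```

```text
t 1.10 pos [ 0.1761 -0.5211  0.2407] hd 18.7 w 0.0934 F [-0.3 -0.  -0.9] j [-83  15  88   0  77 -12]
shift [ 0.5841 -0.6355  0.0007] len 0.863 turn [-0.   -0.   -1.21]
shift in target axes [8.008e-01 3.222e-01 7.000e-04]
```

```bash
python3 -m crank '[[[0.027,-0.029,0],[0,0,0]],[[0.027,-0.029,0],[0,0,0]],[[0.027,-0.029,0],[0,0,0]],[[0.027,-0.029,0],[0,0,0]],[[0.027,-0.029,0],[0,0,0]],[[0.027,-0.029,0],[0,0,0]],[[0.027,-0.029,0],[0,0,0]],[[0.027,-0.029,0],[0,0,0]],[[0.027,-0.029,0],[0,0,0]],[[0.027,-0.029,0],[0,0,0]]]' 0.06 20; python3 go.py 0.526 0.268 0.24 88
```

```text
time: 1.93
eef_pos: [0.3419, -0.1539, 0.2387]
orientation: [[0.952, 0.306, 0.002], [0.306, -0.952, -0.005], [0.001, 0.006, -1.0]]
wrist_force: [1.3, 0.2, -0.3]
width: 0.0597
t 1.93 pos [ 0.3419 -0.1539  0.2387] hd 17.8 w 0.0597 F [ 1.3  0.2 -0.3] j [-41  -4 109   0  74  31]
shift [ 0.3043 -0.3454 -0.0031] len 0.460 turn [ 0.005  0.003 -1.225]
shift in target axes [ 0.428   0.1693 -0.0013]
```

```bash
python3 -m crank '[[[0.027,-0.031,0],[0,0,0]],[[0.027,-0.031,0],[0,0,0]],[[0.027,-0.031,0],[0,0,0]],[[0.027,-0.031,0],[0,0,0]],[[0.027,-0.031,0],[0,0,0]],[[0.027,-0.031,0],[0,0,0]],[[0.027,-0.031,0],[0,0,0]],[[0.027,-0.031,0],[0,0,0]],[[0.027,-0.031,0],[0,0,0]],[[0,0,0],[0,0,-0.12]]]'; python3 -m crank '[[[0,0,0],[0,0,-0.12]],[[0,0,0],[0,0,-0.12]],[[0,0,0],[0,0,-0.12]],[[0,0,0],[0,0,-0.12]],[[0,0,0],[0,0,-0.12]],[[0,0,0],[0,0,-0.12]],[[0,0,0],[0,0,-0.12]],[[0,0,0],[0,0,-0.12]],[[0,0,0],[0,0,-0.12]],[[0,0,0],[0,0,0]]]';python3 go.py 0.526 0.268 0.20 88
```

```text
time: 2.77
eef_pos: [0.4881, 0.1987, 0.2402]
orientation: [[0.908, 0.419, 0.014], [0.419, -0.908, -0.005], [0.011, 0.011, -1.0]]
wrist_force: [-0.4, -0.1, -0.3]
width: 0.0599
time: 3.6
eef_pos: [0.4881, 0.2046, 0.2388]
orientation: [[0.008, 1.0, 0.012], [1.0, -0.008, -0.005], [-0.005, 0.012, -1.0]]
wrist_force: [-0.7, 0.2, 0.1]
width: 0.0599
t 3.60 pos [0.4881 0.2046 0.2388] hd 89.6 w 0.0599 F [-0.7  0.2  0.1] j [11 12 91  0 76 11]
shift [0.0639 0.0369 0.039 ] len 0.083 turn [0.012 0.005 0.027]
shift in target axes [0.0647 0.0356 0.0388]
```

```bash
python3 - <<'E'
from h import *
im,d,P,s=shot("wrist");cv2.imwrite("pics/w1.png",im)
k=(P[...,2]>.125)&(P[...,2]<.155)&(abs(P[...,0]-.526)<.05)&(abs(P[...,1]-.268)<.05)
q=P[k];print(len(q),q.min(0),q.max(0))
for q in ("knob","paddle","keeper"):
  for r in recognise(q,"wrist"): print(q,np.round(r["at"],4),round(r["conf"],2))
np.save("P1.npy",P)
E
```

```text
677 [0.51272004 0.25617173 0.12540126] [0.53611963 0.2799211  0.1433518 ]
knob [0.5211 0.2672 0.0927] 0.82
paddle [0.6286 0.15   0.0873] 0.93
keeper [0.5255 0.2699 0.0961] 0.92
```

View pics/w1.png

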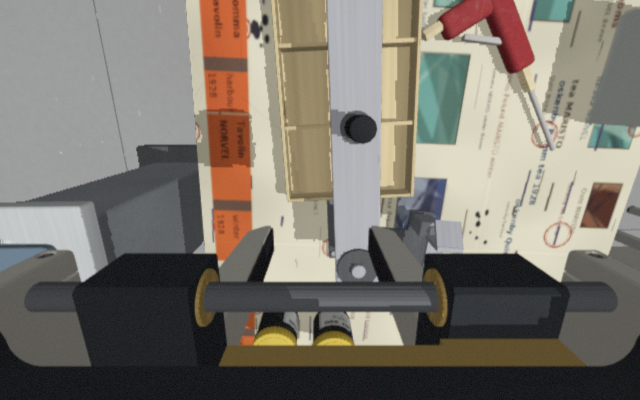

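```bash
python3 -m crank '[[[0.022,0.012,0],[0.004,0,0.01]],[[0.022,0.012,0],[0.004,0,0.01]],[[0.02,0.012,0],[0.004,0,0]],[[0,0,0.02],[0,0,0]],[[0,0,0.02],[0,0,0]],[[0,0,0],[0,0,0]],[[0,0,0],[0,0,0]],[[0,0,0],[0,0,0]],[[0,0,0],[0,0,0]],[[0,0,0],[0,0,0]]]';python3 go.py 0.5245 0.268 0.124 88
```

```text
time: 4.63
eef_pos: [0.529, 0.2699, 0.2011]
orientation: [[0.058, 0.998, 0.005], [0.998, -0.058, -0.004], [-0.004, 0.005, -1.0]]
wrist_force: [0.6, -0.0, -0.3]
width: 0.0599
t 4.63 pos [0.529  0.2699 0.2011] hd 86.7 w 0.0599 F [ 0.6 -0.  -0.3] j [16 21 85  0 74 20]
shift [-0.0019 -0.0047  0.0771] len 0.077 turn [ 0.005  0.004 -0.023]
shift in target axes [-0.002  -0.0044  0.0771]
```

```bash
python3 -m crank '[[[-0.002,-0.004,0.015],[0.003,0.003,-0.02]],[[0,0,0.015],[0,0,0]],[[0,0,0.015],[0,0,0]],[[0,0,0.015],[0,0,0]],[[0,0,0.014],[0,0,0]],[[0,0,0],[0,0,0]],[[0,0,0],[0,0,0]],[[0,0,0],[0,0,0]],[[0,0,0],[0,0,0]],[[0,0,0],[0,0,0]]]';python3 go.py 0.5245 0.268 0.124 88
```

```text
time: 5.47
eef_pos: [0.5314, 0.2682, 0.1373]
orientation: [[0.041, 0.999, 0.022], [0.999, -0.041, 0.005], [0.006, 0.021, -1.0]]
wrist_force: [-0.1, -1.1, 0.4]
width: 0.0603
t 5.47 pos [0.5314 0.2682 0.1373] hd 87.6 w 0.0603 F [-0.1 -1.1  0.4] j [16 24 91  0 65 18]
shift [-0.0005 -0.0072  0.0132] len 0.015 turn [ 0.021 -0.006 -0.006]
shift in target axes [-0.0004 -0.0069  0.0133]
```

```bash
python3 -m crank '[[[0,-0.007,0.006],[0.02,-0.006,0]],[[0,0,0.008],[0,0,0]],[[0,0,0],[0,0,0]],[[0,0,0],[0,0,0]],[[0,0,0],[0,0,0]],[[0,0,0],[0,0,0]],[[0,0,0],[0,0,0]],[[0,0,0],[0,0,0]],[[0,0,0],[0,0,0]],[[0,0,0],[0,0,0]]]';python3 go.py 0.5245 0.268 0.124 88
```

```text
time: 6.3
eef_pos: [0.5248, 0.269, 0.1237]
orientation: [[0.041, 0.999, 0.002], [0.999, -0.041, 0.0], [0.0, 0.002, -1.0]]
wrist_force: [0.0, -0.1, -0.8]
width: 0.06
t 6.30 pos [0.5248 0.269  0.1237] hd 87.7 w 0.0600 F [ 0.  -0.1 -0.8] j [16 24 91  0 64 19]
shift [-0.001  -0.0003 -0.0003] len 0.001 turn [ 0.002 -0.    -0.006]
shift in target axes [-0.001  -0.0003 -0.0003]
```

Now close on the knob.

```bash
python3 -m crank '[[[0,0,0],[0,0,0]],[[0,0,0],[0,0,0]],[[0,0,0],[0,0,0]],[[0,0,0],[0,0,0]],[[0,0,0],[0,0,0]],[[0,0,0],[0,0,0]],[[0,0,0],[0,0,0]],[[0,0,0],[0,0,0]],[[0,0,0],[0,0,0]],[[0,0,0],[0,0,0]]]' 0.01 20;python3 go.py 0.5245 0.268 0.124 88
```

```text
time: 7.13
eef_pos: [0.5249, 0.269, 0.124]
orientation: [[0.041, 0.999, 0.003], [0.999, -0.041, 0.0], [0.001, 0.003, -1.0]]
wrist_force: [0.2, -0.9, -0.0]
width: 0.0236
t 7.13 pos [0.5249 0.269  0.124 ] hd 87.6 w 0.0236 F [ 0.2 -0.9 -0. ] j [16 24 91  0 64 19]
shift [-0.001  -0.0004  0.    ] len 0.001 turn [ 0.003 -0.001 -0.006]
shift in target axes [-0.001  -0.0004  0.    ]
```

```bash
python3 -m crank '[[[-0.0006,0.014,0],[0,0,0.09]],[[-0.0006,0.014,0],[0,0,0.09]],[[-0.0006,0.014,0],[0,0,0.09]],[[-0.0006,0.014,0],[0,0,0.09]],[[-0.0006,0.014,0],[0,0,0.09]],[[0,0,0],[0,0,0]],[[0,0,0],[0,0,0]],[[0,0,0],[0,0,0]],[[0,0,0],[0,0,0]],[[0,0,0],[0,0,0]]]'; cat > arc.py <<'E'
from h import *
h=np.array([0.5335,0.113]);s=sense();p=s["eef_pos"];v=p[:2]-h
a=np.arctan2(v[0],v[1])+0.0365;R=s["orientation"]
print("ang %.3f rad r %.4f"%(a,np.hypot(*v)),"tool hd minus radial deg %.1f"%np.degrees(np.arctan2(R[1,0],R[0,0])-np.arctan2(v[1],v[0])),"z %.4f"%p[2],"tilt",np.round(R[:,2],3),"F tool",np.round(R.T@s["wrist_force"],1),"w %.4f"%s["width"],"j6 %.0f"%s["joints"][5])
E
python3 arc.py
```

```text
time: 7.97
eef_pos: [0.5871, 0.258, 0.124]
orientation: [[0.477, 0.879, -0.005], [0.879, -0.477, 0.009], [0.005, -0.009, -1.0]]
wrist_force: [-1.5, 1.7, 0.6]
width: 0.0239
ang 0.391 rad r 0.1546 tool hd minus radial deg -8.2 z 0.1240 tilt [-0.005  0.009 -1.   ] F tool [ 0.8 -2.1 -0.5] w 0.0239 j6 42
```

```bash
python3 -m crank '[[[0.001,0.0155,0],[0,0,0.08]],[[0.001,0.0155,0],[0,0,0.08]],[[0.001,0.0155,0],[0,0,0.08]],[[0.001,0.0155,0],[0,0,0.08]],[[0.001,0.0155,0],[0,0,0.08]],[[0.0005,0.0155,0],[0,0,0.08]],[[0.0005,0.0155,0],[0,0,0.08]],[[0,0,0],[0,0,0]],[[0,0,0],[0,0,0]],[[0,0,0],[0,0,0]]]'; python3 arc.py
```

```text
time: 8.8
eef_pos: [0.6597, 0.2, 0.1237]
orientation: [[0.875, 0.484, -0.021], [0.485, -0.875, 0.02], [-0.009, -0.027, -1.0]]
wrist_force: [-1.7, 2.3, 0.7]
width: 0.0238
ang 1.004 rad r 0.1533 tool hd minus radial deg -5.6 z 0.1237 tilt [-0.021  0.02  -1.   ] F tool [-0.3 -2.8 -0.6] w 0.0238 j6 68
```

```bash
python3 -m crank '[[[0.0008,0.0155,0],[-0.014,0.004,0.08]],[[0.0008,0.0155,0],[-0.013,0.004,0.08]],[[0.0008,0.0155,0],[-0.005,0.003,0.08]],[[0.0008,0.0155,0],[-0.005,0.003,0.08]],[[0.0008,0.0155,0],[-0.005,0.003,0.09]],[[0.0005,0.0155,0],[0,0,0.09]],[[0,0,0],[0,0,0]],[[0,0,0],[0,0,0]],[[0,0,0],[0,0,0]],[[0,0,0],[0,0,0]]]'; python3 arc.py
```

```text
time: 9.63
eef_pos: [0.6843, 0.1345, 0.1239]
orientation: [[1.0, 0.022, 0.007], [0.022, -1.0, 0.008], [0.007, -0.007, -1.0]]
wrist_force: [0.5, 3.4, 0.3]
width: 0.0234
ang 1.466 rad r 0.1523 tool hd minus radial deg -6.9 z 0.1239 tilt [ 0.007  0.008 -1.   ] F tool [ 0.5 -3.4 -0.2] w 0.0234 j6 90
```

```bash
python3 -m crank '[[[0.001,0.014,0],[0,0,0.06]],[[0.001,0.014,0],[0,0,0.06]],[[0.001,0.014,0],[0,0,0.06]],[[0.0005,0.009,0],[0,0,0.05]],[[0,0,0],[0,0,0]],[[0,0,0],[0,0,0]],[[0,0,0],[0,0,0]],[[0,0,0],[0,0,0]],[[0,0,0],[0,0,0]],[[0,0,0],[0,0,0]]]'; python3 arc.py
```

```text
time: 10.47
eef_pos: [0.6855, 0.1009, 0.1238]
orientation: [[0.983, -0.185, 0.013], [-0.185, -0.982, 0.022], [0.009, -0.024, -1.0]]
wrist_force: [0.5, 4.2, 0.7]
width: 0.024
ang 1.687 rad r 0.1524 tool hd minus radial deg -6.1 z 0.1238 tilt [ 0.013  0.022 -1.   ] F tool [-0.3 -4.2 -0.6] w 0.0240 j6 99
```

```bash
python3 -m crank '[[[0.001,0.009,0],[-0.01,0,0.03]],[[0.001,0.006,0],[-0.01,0,0.03]],[[0,0,0],[0,0,0]],[[0,0,0],[0,0,0]],[[0,0,0],[0,0,0]],[[0,0,0],[0,0,0]],[[0,0,0],[0,0,0]],[[0,0,0],[0,0,0]],[[0,0,0],[0,0,0]],[[0,0,0],[0,0,0]]]'; python3 arc.py
```

```text
time: 11.3
eef_pos: [0.6852, 0.102, 0.1237]
orientation: [[0.977, -0.212, 0.015], [-0.212, -0.977, 0.012], [0.012, -0.015, -1.0]]
wrist_force: [1.0, 5.0, -0.6]
width: 0.0241
ang 1.679 rad r 0.1521 tool hd minus radial deg -8.1 z 0.1237 tilt [ 0.015  0.012 -1.   ] F tool [-0.1 -5.1  0.7] w 0.0241 j6 101
```

```bash
python3 - <<'E'
from h import *
im,d,P,s=shot("side");cv2.imwrite("pics/s2.png",cv2.resize(im[190:290,270:420],None,fx=5,fy=5,interpolation=cv2.INTER_CUBIC))
im,d,P,s=shot("top");cv2.imwrite("pics/t2.png",cv2.resize(im[120:250,300:460],None,fx=4,fy=4,interpolation=cv2.INTER_CUBIC))
E
```

```text
(no output)
```

View pics/s2.png

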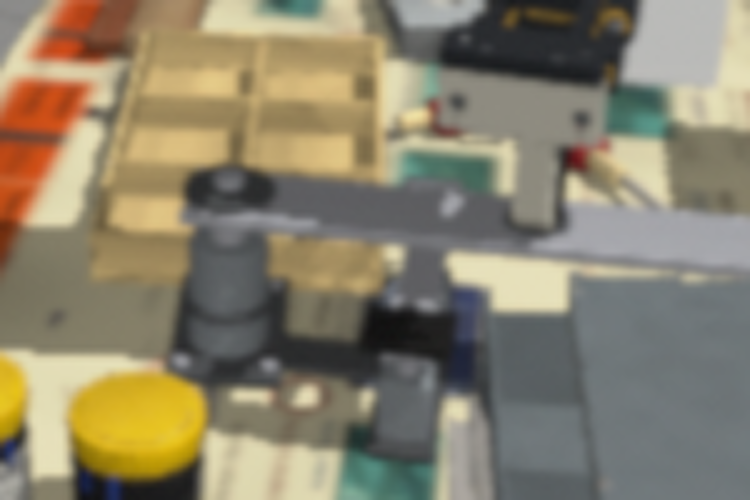

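View pics/t2.png

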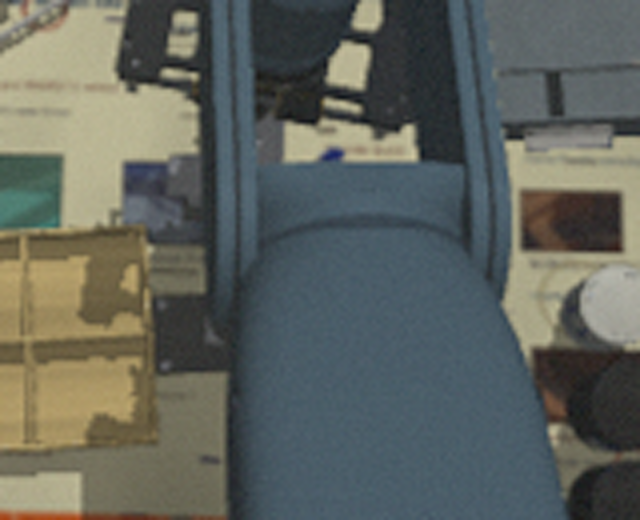

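```bash
python3 -m crank '[[[0.001,0.006,0],[-0.01,0.005,-0.01]],[[0.001,0.006,0],[-0.005,0.005,-0.01]],[[0.001,0.006,0],[0,0,0]],[[0.001,0.006,0],[0,0,0]],[[0.001,0.006,0],[0,0,0]],[[0.001,0.006,0],[0,0,0]],[[0.001,0.006,0],[0,0,0]],[[0.001,0.006,0],[0,0,0]],[[0.001,0.006,0],[0,0,0]],[[0.001,0.006,0],[0,0,0]]]'; python3 arc.py;python3 - <<'E'
from h import *
im,d,P,s=shot("side");cv2.imwrite("pics/s3.png",cv2.resize(im[190:290,270:420],None,fx=5,fy=5,interpolation=cv2.INTER_CUBIC))
E
```

```text
time: 12.23
eef_pos: [0.684, 0.0842, 0.1232]
orientation: [[0.987, -0.156, 0.029], [-0.157, -0.986, 0.048], [0.021, -0.052, -0.998]]
wrist_force: [2.5, 19.7, -0.6]
width: 0.025
ang 1.796 rad r 0.1532 tool hd minus radial deg 1.8 z 0.1232 tilt [ 0.029  0.048 -0.998] F tool [ -0.6 -19.8   1.6] w 0.0250 j6 94
```

View pics/s3.png

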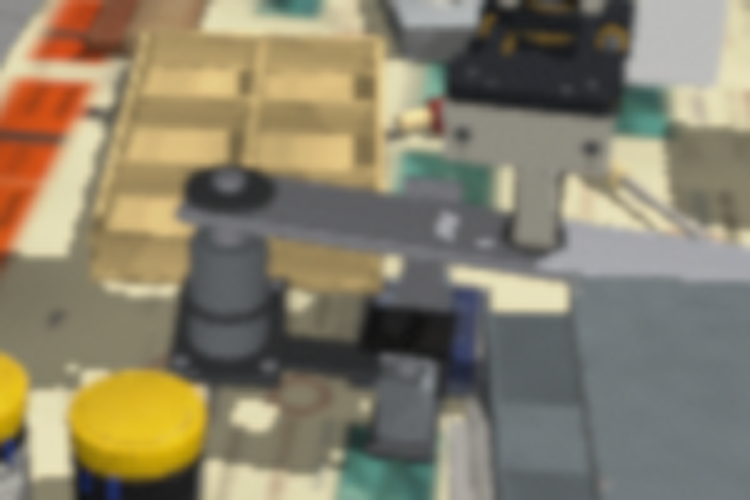

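```bash
python3 -m crank '[[[0,-0.003,0],[-0.02,-0.01,0]],[[0,-0.004,0],[-0.02,-0.01,0]],[[0,-0.004,0],[0,0,0]],[[0,-0.003,0],[0,0,0]],[[0,-0.002,0],[0,0,0]],[[0,0,0],[0,0,0]],[[0,0,0],[0,0,0]],[[0,0,0],[0,0,0]],[[0,0,0],[0,0,0]],[[0,0,0],[0,0,0]]]'; python3 arc.py
```

```text
time: 13.12
eef_pos: [0.6854, 0.1033, 0.1234]
orientation: [[0.991, -0.133, 0.002], [-0.133, -0.991, 0.003], [0.002, -0.003, -1.0]]
wrist_force: [1.3, 1.8, 0.5]
width: 0.0235
ang 1.671 rad r 0.1522 tool hd minus radial deg -4.0 z 0.1234 tilt [ 0.002  0.003 -1.   ] F tool [ 1.  -1.9 -0.5] w 0.0235 j6 97
```

```bash
python3 -m crank '[[[0,0,0],[0,0,0]],[[0,0,0],[0,0,0]],[[0,0,0],[0,0,0]],[[0,0,0],[0,0,0]],[[0,0,0],[0,0,0]],[[0,0,0],[0,0,0]],[[0,0,-0.03],[0,0,0]],[[0,0,-0.04],[0,0,0]],[[0,0,-0.04],[0,0,0]],[[0,0,0],[0,0,0]]]' 0.06; python3 arc.py;python3 - <<'E'
from h import *
im,d,P,s=shot("side");cv2.imwrite("pics/s4.png",cv2.resize(im[190:290,270:420],None,fx=5,fy=5,interpolation=cv2.INTER_CUBIC))
im,d,P,s=shot("wrist");cv2.imwrite("pics/w4.png",im);np.save("P4.npy",P)
E
```

```text
time: 13.95
eef_pos: [0.6826, 0.1022, 0.2322]
orientation: [[0.991, -0.132, -0.009], [-0.132, -0.991, 0.001], [-0.009, -0.0, -1.0]]
wrist_force: [0.1, -0.3, 1.7]
width: 0.06
ang 1.680 rad r 0.1495 tool hd minus radial deg -3.4 z 0.2322 tilt [-0.009  0.001 -1.   ] F tool [ 0.1  0.3 -1.7] w 0.0600 j6 97
```

View pics/s4.png

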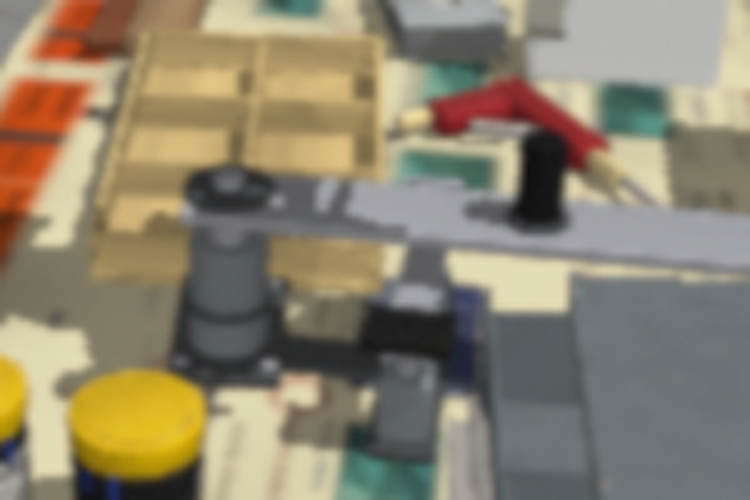

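View pics/w4.png

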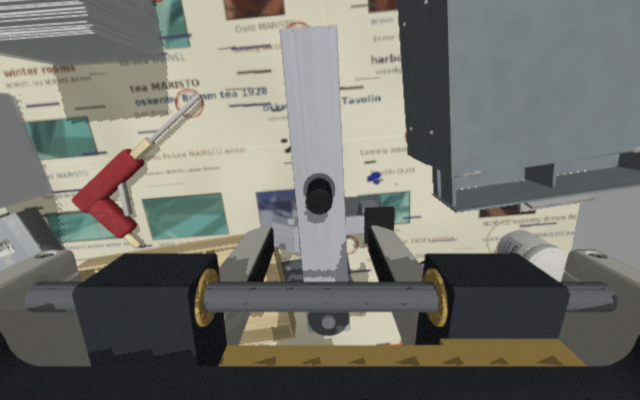

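```bash
python3 - <<'E'
from h import *
P=np.load("P4.npy")
for v,u in ((220,380),(215,375),(225,385),(220,372),(220,388)): print(np.round(P[v,u],4))
k=(abs(P[...,2]-.07)<.012)&(P[...,0]>.58)&(P[...,0]<.68)&(P[...,1]>0)&(P[...,1]<.08);q=P[k];print(len(q),q.min(0),q.max(0),np.median(q,0))
k=(P[...,2]>.12)&(abs(P[...,0]-.685)<.04)&(abs(P[...,1]-.1)<.04)&(P[...,2]<.16);q=P[k];print(q.min(0),q.max(0))
# arm edges check of hinge
E
python3 go.py 0.36 -0.03 0.25 0
```

```text
[0.6317 0.0395 0.0685]
[0.639  0.0448 0.0695]
[0.6254 0.0345 0.0698]
[0.6329 0.0485 0.0682]
[0.6306 0.0305 0.0687]
1042 [0.60488526 0.02278433 0.05809511] [0.64831438 0.07949065 0.07120631] [0.63282372 0.05166879 0.06833418]
[0.67487318 0.09065268 0.12017257] [0.69799789 0.11407539 0.14289149]
t 14.05 pos [0.6801 0.1021 0.2255] hd -7.6 w 0.0601 F [-0.7 -0.3 -0.7] j [-1 30 67  0 84 97]
shift [-0.3002  0.1733 -0.0189] len 0.347 turn [-0.     0.018 -0.133]
shift in target axes [-0.3201  0.1321 -0.0245]
```

```bash
python3 -m crank '[[[-0.033,0.019,-0.004],[0,0.01,0]],[[-0.033,0.019,-0.003],[0,0.008,0]],[[-0.033,0.019,-0.002],[0,0,0]],[[-0.033,0.019,-0.002],[0,0,0]],[[-0.033,0.019,-0.002],[0,0,0]],[[-0.033,0.019,-0.002],[0,0,0]],[[-0.033,0.019,-0.002],[0,0,0]],[[-0.033,0.019,-0.002],[0,0,0]],[[-0.033,0.019,-0.002],[0,0,0]],[[0,0,0],[0,0,-0.12]]]' 0.093; python3 -m crank '[[[0,0,0],[0,0,0]],[[0,0,0],[0,0,0]],[[0,0,0],[0,0,0]],[[0,0,0],[0,0,0]],[[0,0,0],[0,0,0]],[[0,0,0],[0,0,0]],[[0,0,0],[0,0,0]],[[0,0,0],[0,0,0]],[[0,0,0],[0,0,0]],[[0,0,0],[0,0,0]]]'
cat > jars.py <<'E'
from h import *
import sys
def jars(name,tag):
    im,d,P,s=shot(name);cv2.imwrite(f"pics/{tag}_{name}.png",im)
    k=(P[...,2]>.05)&(P[...,2]<.09)&(P[...,0]>.33)&(P[...,0]<.68)&(P[...,1]>-.3)&(P[...,1]<.5)
    n,l,st,ce=cv2.connectedComponentsWithStats(k.astype(np.uint8))
    for i in range(1,n):
      if st[i,4]>60:
        q=P[l==i];t=np.percentile(q[:,2],80);q=q[q[:,2]>t-.006]
        if len(q)<40: continue
        c,r=cv2.minEnclosingCircle(q[:,:2].astype(np.float32))
        if r<.04:print(name,np.round(c,4),"r",round(r,4),"ztop",round(t,4),len(q))
    return P
if __name__=="__main__":
    for n in sys.argv[2:]: jars(n,sys.argv[1])
E
python3 jars.py a top wrist; python3 go.py 0.36 -0.03 0.25 0
```

```text
time: 14.88
eef_pos: [0.3412, -0.029, 0.2269]
orientation: [[0.999, -0.008, -0.037], [-0.008, -1.0, 0.004], [-0.037, -0.004, -0.999]]
wrist_force: [0.4, 0.0, -1.5]
width: 0.0931
time: 15.72
eef_pos: [0.3409, -0.0276, 0.2232]
orientation: [[0.999, -0.015, -0.043], [-0.014, -1.0, 0.008], [-0.043, -0.007, -0.999]]
wrist_force: [-1.1, 0.8, 1.0]
width: 0.093
top [0.6375 0.1499] r 0.0191 ztop 0.0872 48
top [0.627  0.0498] r 0.0304 ztop 0.0702 190
top [ 0.5399 -0.1599] r 0.0293 ztop 0.0625 299
top [ 0.4668 -0.1631] r 0.0318 ztop 0.0719 339
wrist [0.5133 0.1115] r 0.0106 ztop 0.0665 98
wrist [ 0.5109 -0.1613] r 0.0108 ztop 0.0599 73
wrist [ 0.4641 -0.1654] r 0.0322 ztop 0.0714 4083
wrist [ 0.3946 -0.1603] r 0.0321 ztop 0.0714 3211
t 15.82 pos [ 0.3409 -0.0276  0.2232] hd -0.8 w 0.0929 F [ 0.3  0.4 -1.2] j [-23  -5 113  -1  75  68]
shift [ 0.018   0.0019 -0.0276] len 0.033 turn [-0.007  0.043 -0.015]
shift in target axes [ 0.0191  0.0024 -0.0268]
```

View pics/a_wrist.png

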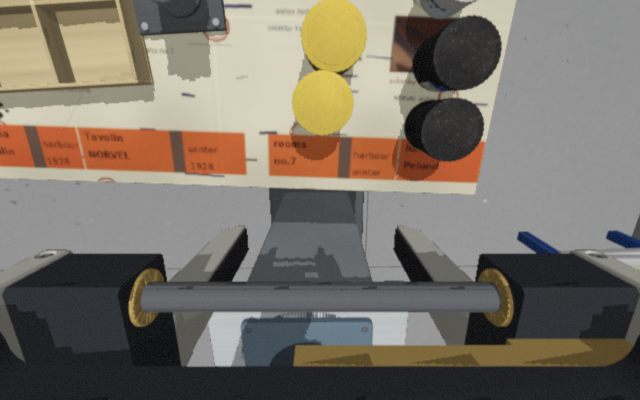

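View pics/a_top.png

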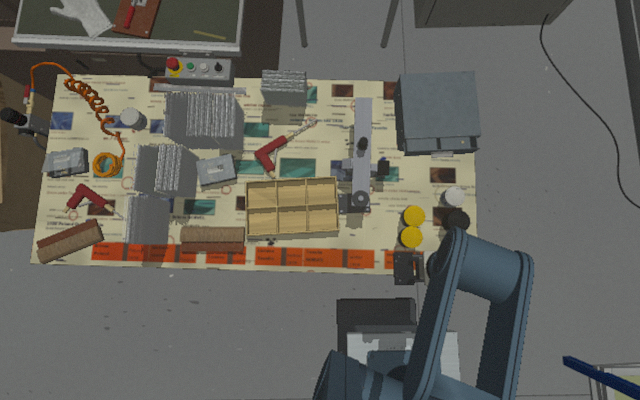

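```bash
cat > jr.py <<'E'
from h import *
import sys
cam=sys.argv[1]
im,d,P,s=shot(cam)
for r in cut_out("jar_1",cam):
    m=r["mask"]&np.isfinite(P[...,2]);q=P[m]
    if len(q)<20: continue
    t=np.percentile(q[:,2],85);q=q[abs(q[:,2]-t)<.005]
    if len(q)<8: continue
    c,rad=cv2.minEnclosingCircle(q[:,:2].astype(np.float32));print(cam,round(r["conf"],2),np.round(c,4),"r %.4f"%rad,"ztop %.4f"%t,len(q))
E
python3 jr.py top; python3 jr.py wrist
```

```text
top 0.86 [ 0.4667 -0.1629] r 0.0315 ztop 0.0722 292
top 0.79 [ 0.4846 -0.0394] r 0.0309 ztop 0.0702 335
top 0.63 [ 0.4247 -0.0283] r 0.0309 ztop 0.0701 360
top 0.6 [ 0.5388 -0.1592] r 0.0281 ztop 0.0624 270
wrist 0.91 [ 0.4641 -0.1653] r 0.0322 ztop 0.0715 4052
wrist 0.69 [ 0.4222 -0.0302] r 0.0308 ztop 0.0696 3081
wrist 0.6 [ 0.48   -0.0415] r 0.0322 ztop 0.0696 3806
wrist 0.57 [ 0.3942 -0.1605] r 0.0319 ztop 0.0715 3195
```

```bash
python3 go.py 0.482 -0.040 0.15 2; python3 -m crank '[[[0,0,-0.005],[-0.007,0.043,0]],[[0.02,0,0],[0,0,-0.02]],[[0.03,0.002,0],[0,0,-0.02]],[[0.03,0.003,0],[0,0,-0.01]],[[0.03,0.002,0],[0,0,0]],[[0.02,0,0.02],[0,0,0]],[[0.008,0,0.02],[0,0,0]],[[0,0,0.02],[0,0,0]],[[0,0,0],[0,0,0]],[[0,0,0],[0,0,0]]]' 0.093; python3 go.py 0.482 -0.040 0.06 2
```

```text
t 16.02 pos [ 0.3408 -0.0277  0.2233] hd -0.8 w 0.0930 F [ 0.5 -0.3  0.2] j [-23  -5 113  -1  75  68]
shift [0.1444 0.0107 0.0671] len 0.160 turn [-0.008  0.043 -0.05 ]
shift in target axes [0.1407 0.0173 0.0733]
time: 16.85
eef_pos: [0.4872, -0.0327, 0.1685]
orientation: [[0.999, 0.036, 0.009], [0.036, -0.999, -0.003], [0.009, 0.003, -1.0]]
wrist_force: [-0.4, -0.2, 0.7]
width: 0.0928
t 16.85 pos [ 0.4872 -0.0327  0.1685] hd 2.1 w 0.0928 F [-0.4 -0.2  0.7] j [-17  12 103   0  65  71]
shift [-0.0065  0.0067  0.1084] len 0.109 turn [ 0.003 -0.009  0.001]
shift in target axes [-0.0055  0.0071  0.1085]
```

```bash
python3 -m crank '[[[-0.0055,0.007,0.01],[0.003,-0.009,0]],[[0,0,0.02],[0,0,0]],[[0,0,0.02],[0,0,0]],[[0,0,0.02],[0,0,0]],[[0,0,0.02],[0,0,0]],[[0,0,0.012],[0,0,0]],[[0,0,0],[0,0,0]],[[0,0,0],[0,0,0]],[[0,0,0],[0,0,0]],[[0,0,0],[0,0,0]]]'; python3 go.py 0.482 -0.040 0.06 2
```

```text
time: 17.68
eef_pos: [0.4832, -0.0464, 0.0714]
orientation: [[0.999, 0.035, 0.012], [0.035, -0.999, -0.006], [0.012, 0.006, -1.0]]
wrist_force: [0.3, -0.5, -0.2]
width: 0.0927
t 17.68 pos [ 0.4832 -0.0464  0.0714] hd 2.0 w 0.0927 F [ 0.3 -0.5 -0.2] j [-19  19 110   0  51  69]
shift [-0.0011 -0.0065  0.0114] len 0.013 turn [ 0.006 -0.012 -0.   ]
shift in target axes [-0.001  -0.0064  0.0114]
```

```bash
python3 -m crank '[[[0,-0.006,0.006],[0.006,-0.012,0]],[[0,0,0.006],[0,0,0]],[[0,0,0],[0,0,0]],[[0,0,0],[0,0,0]],[[0,0,0],[0,0,0]],[[0,0,0],[0,0,0]],[[0,0,0],[0,0,0]],[[0,0,0],[0,0,0]],[[0,0,0],[0,0,0]],[[0,0,0],[0,0,0]]]'; python3 go.py 0.482 -0.040 0.06 2; python3 -m crank '[[[0,0,0],[0,0,0]],[[0,0,0],[0,0,0]],[[0,0,0],[0,0,0]],[[0,0,0],[0,0,0]],[[0,0,0],[0,0,0]],[[0,0,0],[0,0,0]],[[0,0,-0.01],[0,0,0]],[[0,0,-0.02],[0,0,0]],[[0,0,-0.02],[0,0,0]],[[0,0,0],[0,0,0]]]' 0.03 40; python3 go.py 0.482 -0.040 0.06 2
```

```text
time: 18.52
eef_pos: [0.4853, -0.0403, 0.0614]
orientation: [[0.999, 0.036, 0.004], [0.036, -0.999, -0.002], [0.004, 0.002, -1.0]]
wrist_force: [0.3, 0.0, -1.0]
width: 0.0929
t 18.52 pos [ 0.4853 -0.0403  0.0614] hd 2.0 w 0.0929 F [ 0.3  0.  -1. ] j [-18  20 110   0  50  70]
shift [-0.0033 -0.0004  0.0014] len 0.004 turn [ 0.002 -0.004  0.001]
shift in target axes [-0.0033 -0.0004  0.0014]
time: 19.35
eef_pos: [0.4841, -0.04, 0.1126]
orientation: [[0.999, 0.035, 0.001], [0.035, -0.999, -0.001], [0.001, 0.001, -1.0]]
wrist_force: [2.0, -0.4, -2.3]
width: 0.0598
t 19.35 pos [ 0.4841 -0.04    0.1126] hd 2.0 w 0.0598 F [ 2.  -0.4 -2.3] j [-18  16 107   0  58  70]
shift [-0.0022 -0.0001  0.0526] len 0.053 turn [ 0.001 -0.001  0.   ]
shift in target axes [-0.0021 -0.0001  0.0526]
```

```bash
python3 -m crank '[[[0,0,-0.035],[0,0,0]],[[0,0,-0.035],[0,0,0]],[[0,-0.01,-0.02],[0,0,0]],[[-0.001,-0.025,0],[0,0,0]],[[-0.001,-0.035,0],[0,0,0]],[[-0.001,-0.038,0],[0,0,0]],[[-0.001,-0.038,0],[0,0,0]],[[-0.001,-0.038,0],[0,0,0]],[[-0.001,-0.038,0],[0,0,0]],[[-0.001,-0.038,0],[0,0,0]]]'; python3 go.py 0.46 0.313 0.21 2.1;  python3 -m crank '[[[-0.001,-0.038,0],[0,0,0]],[[-0.001,-0.025,0],[0,0,0]],[[0,-0.01,0],[0,0,0]],[[0,0,0],[0,0,0]],[[0,0,0],[0,0,0]],[[0,0,0],[0,0,0]],[[0,0,0],[0,0,0]],[[0,0,0],[0,0,0]],[[0,0,0],[0,0,0]],[[0,0,0],[0,0,0]]]'; python3 go.py 0.46 0.313 0.21 2.1
python3 - <<'E'
from h import *
for n in ("wrist","top"):
    im,d,P,s=shot(n);cv2.imwrite(f"pics/c_{n}.png",im);np.save(f"C_{n}.npy",P)
E
```

```text
time: 20.18
eef_pos: [0.4664, 0.2222, 0.2026]
orientation: [[1.0, 0.021, -0.003], [0.021, -1.0, -0.003], [-0.003, 0.003, -1.0]]
wrist_force: [0.7, -1.5, -3.7]
width: 0.0598
t 20.18 pos [0.4664 0.2222 0.2026] hd 1.2 w 0.0598 F [ 0.7 -1.5 -3.7] j [ 13  13  96   0  71 102]
shift [-0.0045 -0.0909 -0.0076] len 0.091 turn [ 0.003  0.003 -0.016]
shift in target axes [-0.0031 -0.091  -0.0074]
time: 21.02
eef_pos: [0.4584, 0.2986, 0.1969]
orientation: [[1.0, 0.024, -0.012], [0.024, -1.0, -0.007], [-0.012, 0.007, -1.0]]
wrist_force: [-0.3, 0.6, -2.8]
width: 0.0595
t 21.02 pos [0.4584 0.2986 0.1969] hd 1.4 w 0.0595 F [-0.3  0.6 -2.8] j [ 21  17  91   0  72 110]
shift [ 0.0018 -0.0143 -0.0132] len 0.020 turn [ 0.006  0.012 -0.013]
shift in target axes [ 0.0021 -0.0143 -0.0131]
```

View pics/c_wrist.png

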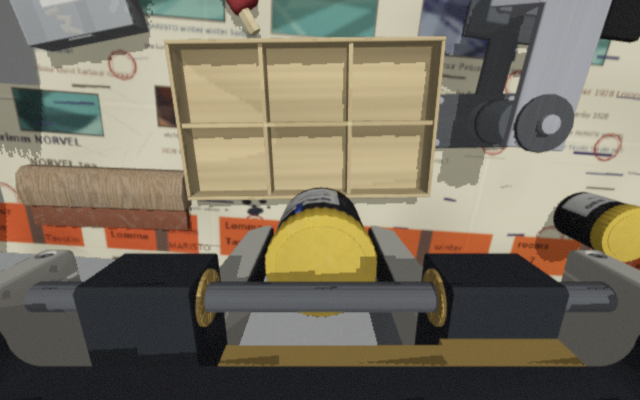

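```bash
cat > crate.py <<'E'
from h import *
from scipy.optimize import minimize
import sys
# wall-top centrelines model in crate frame
L=[]
for x in (-.080,0,.080): L.append(((x,-.136),(x,.136)))
for y in (-.135,-.045,.045,.135): L.append(((-.08,y),(.08,y)))
def fit(P,band):
    k=(P[...,2]>band[0])&(P[...,2]<band[1])&(P[...,0]>.42)&(P[...,0]<.64)&(P[...,1]>.15)&(P[...,1]<.48)
    k=cv2.morphologyEx(k.astype(np.uint8),cv2.MORPH_CLOSE,np.ones((2,2)))>0
    q=P[k&np.isfinite(P[...,2])][:,:2]
    def cost(p):
        c,s=np.cos(p[2]),np.sin(p[2]);d=q-p[:2];x=d@[c,s];y=d@[-s,c]
        e=np.full(len(q),9.)
        for (a,b),(c2,d2) in L:
            if a==c2: e=np.minimum(e,np.hypot(x-a,np.maximum(abs(y)-.137,0)))
            else: e=np.minimum(e,np.hypot(y-b,np.maximum(abs(x)-.081,0)))
        return np.minimum(e,.01).mean()
    best=min((minimize(cost,[.526+dx,.313+dy,.037],method="Nelder-Mead",options=dict(xatol=1e-5,fatol=1e-8,initial_simplex=np.array([[.526+dx,.313+dy,.037],[.531+dx,.313+dy,.037],[.526+dx,.318+dy,.037],[.526+dx,.313+dy,.05]]))) for dx in(-.004,.004) for dy in(-.004,.004)),key=lambda r:r.fun)
    print(len(q),"center",np.round(best.x[:2],4),"yaw %.2f"%np.degrees(best.x[2]),"res %.4f"%best.fun)
if __name__=="__main__":
    for n in ("wrist","top"):
        P=np.load(f"C_{n}.npy");k=(abs(P[...,0]-.526)<.08)&(abs(P[...,1]-.313)<.13);z=P[k][:,2];z=z[z<.045]
        print(n,"floor z",np.median(z[z<.02]),"top z",np.percentile(z,[90,95,98]))
        fit(P,(.024,.040))
E
python3 crate.py
```

```text
wrist floor z 0.003168067525324225 top z [0.02564233 0.02748602 0.03068968]
6751 center [0.5228 0.3121] yaw 2.06 res 0.0016
top floor z 0.002912477861137119 top z [0.01377045 0.02829037 0.03089056]
232 center [0.5246 0.3107] yaw 2.18 res 0.0013
```

```bash
cat > held.py <<'E'
from h import *
import sys
im,d,P,s=shot("wrist");R=s["orientation"];p=s["eef_pos"]
T=(P-p)@R  # tool coords
z=T[...,2];k=(abs(T[...,0])<.045)&(abs(T[...,1])<.04)&(z>-.03)&(z<.02)
n,l,st,ce=cv2.connectedComponentsWithStats(k.astype(np.uint8));i=1+np.argmax(st[1:,4]);q=T[l==i]
zt=np.percentile(q[:,2],20);q=q[abs(q[:,2]-zt)<.004]
c,r=cv2.minEnclosingCircle(q[:,:2].astype(np.float32))
print("held jar top centre in tool",np.round(c,4),"r %.4f"%r,"z %.4f"%zt,len(q),"extent",np.round(np.percentile(q,[1,99],axis=0),4).tolist())
E
python3 held.py
```

```text
held jar top centre in tool [ 0.0094 -0.    ] r 0.0400 z -0.0082 6689 extent [[-0.0106, -0.0348, -0.011], [0.0259, 0.0348, -0.0049]]
```

```bash
python3 go.py 0.564 0.403 0.20 2.1; python3 -m crank '[[[0.018,-0.019,-0.001],[0.003,0.006,0]],[[0.018,-0.019,-0.001],[0.003,0.006,0]],[[0.018,-0.019,0],[0,0,0]],[[0.018,-0.019,0],[0,0,0]],[[0.018,-0.019,0],[0,0,0]],[[0.012,-0.012,0],[0,0,-0.01]],[[0,0,0],[0,0,0]],[[0,0,0],[0,0,0]],[[0,0,0],[0,0,0]],[[0,0,0],[0,0,0]]]'; python3 go.py 0.564 0.403 0.10 2.1
```

```text
t 21.17 pos [0.4583 0.2992 0.1969] hd 1.4 w 0.0597 F [ 0.5 -0.6 -3.4] j [ 22  17  91   0  72 110]
shift [ 0.1081 -0.1012 -0.005 ] len 0.148 turn [ 0.006  0.012 -0.012]
shift in target axes [ 0.1094 -0.0999 -0.0031]
time: 22.0
eef_pos: [0.5596, 0.4107, 0.1965]
orientation: [[0.999, 0.033, -0.003], [0.033, -0.999, -0.002], [-0.003, 0.002, -1.0]]
wrist_force: [0.3, -0.2, -3.5]
width: 0.0593
t 22.00 pos [0.5596 0.4107 0.1965] hd 1.9 w 0.0593 F [ 0.3 -0.2 -3.5] j [ 27  31  69   0  80 115]
shift [0.0045 0.0076 0.0965] len 0.097 turn [ 0.002  0.003 -0.004]
shift in target axes [0.0042 0.0078 0.0965]
```

```bash
python3 -m crank '[[[0.004,0.008,0],[0,0.003,0]],[[0,0,0.02],[0,0,0]],[[0,0,0.02],[0,0,0]],[[0,0,0.02],[0,0,0]],[[0,0,0.02],[0,0,0]],[[0,0,0],[0,0,0]],[[0,0,0],[0,0,0]],[[0,0,0],[0,0,0]],[[0,0,0],[0,0,0]],[[0,0,0],[0,0,0]]]'; python3 go.py 0.564 0.403 0.066 2.1
```

```text
time: 22.83
eef_pos: [0.5652, 0.3941, 0.123]
orientation: [[1.0, 0.028, 0.009], [0.028, -1.0, -0.001], [0.009, 0.002, -1.0]]
wrist_force: [1.0, -1.1, -3.2]
width: 0.0597
t 22.83 pos [0.5652 0.3941 0.123 ] hd 1.6 w 0.0597 F [ 1.  -1.1 -3.2] j [ 26  34  76   0  70 114]
shift [-0.0014 -0.009   0.057 ] len 0.058 turn [ 0.002 -0.009 -0.008]
shift in target axes [-0.0008 -0.009   0.057 ]
```

```bash
python3 -m crank '[[[-0.001,-0.009,0.002],[0,-0.009,-0.008]],[[0,0,0.01],[0,0,0]],[[0,0,0.01],[0,0,0]],[[0,-0.001,0],[0,0,0]],[[0,0,0],[0,0,0]],[[0,0,0],[0,0,0]],[[0,0,0],[0,0,0]],[[0,0,0],[0,0,0]],[[0,0,0],[0,0,0]],[[0,0,0],[0,0,0]]]'; python3 go.py 0.564 0.403 0.066 2.1
```

```text
time: 23.67
eef_pos: [0.565, 0.4064, 0.1015]
orientation: [[0.999, 0.038, 0.003], [0.038, -0.999, 0.001], [0.003, -0.0, -1.0]]
wrist_force: [0.7, -0.2, -2.8]
width: 0.0593
t 23.67 pos [0.565  0.4064 0.1015] hd 2.2 w 0.0593 F [ 0.7 -0.2 -2.8] j [ 27  36  76   0  69 114]
shift [-0.0012  0.0034  0.0355] len 0.036 turn [-0.    -0.003  0.002]
shift in target axes [-0.0011  0.0034  0.0355]
```

```bash
python3 -m crank '[[[-0.001,0.003,0.006],[0,-0.003,0]],[[0,0,0.008],[0,0,0]],[[0,0,0.008],[0,0,0]],[[0,0,0.006],[0,0,0]],[[0,0,0.003],[0,0,0]],[[0,0,0],[0,0,0]],[[0,0,0],[0,0,0]],[[0,0,0],[0,0,0]],[[0,0,0],[0,0,0]],[[0,0,0],[0,0,0]]]'; python3 go.py 0.564 0.403 0.066 2.1
```

```text
time: 24.5
eef_pos: [0.5639, 0.4027, 0.0666]
orientation: [[0.999, 0.038, -0.001], [0.038, -0.999, 0.0], [-0.001, -0.0, -1.0]]
wrist_force: [0.3, 0.2, -2.6]
width: 0.0595
t 24.50 pos [0.5639 0.4027 0.0666] hd 2.2 w 0.0595 F [ 0.3  0.2 -2.6] j [ 26  37  78   0  65 114]
shift [ 0.0001 -0.0003  0.0006] len 0.001 turn [-0.     0.001  0.001]
shift in target axes [ 0.0001 -0.0003  0.0006]
```

```bash
python3 -m crank '[[[0,0,0.001],[0,0,0]],[[0,0,0.001],[0,0,0]],[[0,0,0.001],[0,0,0]],[[0,0,0.001],[0,0,0]],[[0,0,0],[0,0,0]],[[0,0,0],[0,0,0]],[[0,0,0],[0,0,0]],[[0,0,0],[0,0,0]],[[0,0,0],[0,0,0]],[[0,0,0],[0,0,0]]]'; python3 go.py 0.564 0.403 0.066 2.1
```

```text
time: 25.33
eef_pos: [0.5648, 0.4033, 0.0656]
orientation: [[0.999, 0.038, 0.003], [0.038, -0.999, 0.001], [0.003, -0.001, -1.0]]
wrist_force: [-0.2, 0.1, -0.4]
width: 0.0594
t 25.33 pos [0.5648 0.4033 0.0656] hd 2.2 w 0.0594 F [-0.2  0.1 -0.4] j [ 26  37  78   0  65 114]
shift [-0.0008  0.0002 -0.0004] len 0.001 turn [-0.001 -0.003  0.001]
shift in target axes [-0.0008  0.0002 -0.0004]
```

```bash
python3 -m crank '[[[0,0,0],[0,0,0]],[[0,0,0],[0,0,0]],[[0,0,0],[0,0,0]],[[0,0,0],[0,0,0]],[[0,0,-0.01],[0,0,0]],[[0,0,-0.03],[0,0,0]],[[0,0,-0.035],[0,0,0]],[[0,0,-0.035],[0,0,0]],[[-0.01,0.02,-0.01],[0,0,0]],[[-0.01,0.035,0],[0,0,0]]]' 0.075; python3 go.py 0.4235 -0.029 0.2 2; python3 jr.py top
```

```text
time: 26.17
eef_pos: [0.5474, 0.3513, 0.1918]
orientation: [[0.999, 0.042, 0.004], [0.042, -0.999, 0.004], [0.004, -0.004, -1.0]]
wrist_force: [0.2, -0.1, 0.3]
width: 0.075
t 26.17 pos [0.5474 0.3513 0.1918] hd 2.4 w 0.0750 F [ 0.2 -0.1  0.3] j [ 23  27  77   0  76 110]
shift [-0.1398  0.3747 -0.0103] len 0.400 turn [-0.004 -0.004  0.008]
shift in target axes [-0.1371  0.3757 -0.0082]
top 0.93 [ 0.5398 -0.1592] r 0.0280 ztop 0.0623 263
top 0.81 [ 0.3961 -0.1587] r 0.0316 ztop 0.0719 373
top 0.78 [ 0.4231 -0.0279] r 0.0310 ztop 0.0702 345
top 0.68 [ 0.4675 -0.163 ] r 0.0319 ztop 0.0721 373
```

```bash
python3 -m crank '[[[-0.014,0.0375,-0.001],[0,0,0]],[[-0.014,0.0375,-0.001],[0,0,0]],[[-0.014,0.0375,-0.001],[0,0,0]],[[-0.014,0.0375,-0.001],[0,0,0]],[[-0.014,0.0375,-0.001],[0,0,0]],[[-0.014,0.0375,-0.001],[0,0,0]],[[-0.014,0.0375,0],[0,0,0]],[[-0.014,0.0375,0],[0,0,0]],[[-0.012,0.034,0],[0,0,0]],[[0,0,0],[0,0,0]]]' 0.093; python3 go.py 0.4215 -0.030 0.15 2
```

```text
time: 27.1
eef_pos: [0.4337, -0.0006, 0.1991]
orientation: [[0.999, 0.041, 0.011], [0.041, -0.999, 0.002], [0.011, -0.002, -1.0]]
wrist_force: [0.6, 0.4, 0.6]
width: 0.0931
t 27.10 pos [ 0.4337 -0.0006  0.1991] hd 2.3 w 0.0931 F [0.6 0.4 0.6] j [-15   4 107   0  68  72]
shift [-0.0139  0.029   0.0489] len 0.058 turn [-0.002 -0.011  0.006]
shift in target axes [-0.0132  0.029   0.0491]
```

```bash
python3 -m crank '[[[-0.007,0.015,0],[0,-0.011,0]],[[-0.006,0.014,0.01],[0,0,0]],[[0,0,0.02],[0,0,0]],[[0,0,0.02],[0,0,0]],[[0,0,0.02],[0,0,0]],[[0,0,0.02],[0,0,0]],[[0,0,0.01],[0,0,0]],[[0,0,0],[0,0,0]],[[0,0,0],[0,0,0]],[[0,0,0],[0,0,0]]]'; python3 go.py 0.4215 -0.030 0.06 2
```

```text
time: 27.93
eef_pos: [0.4299, -0.0317, 0.1017]
orientation: [[0.999, 0.031, 0.014], [0.031, -1.0, 0.001], [0.014, -0.0, -1.0]]
wrist_force: [0.6, 1.0, -0.3]
width: 0.0929
t 27.93 pos [ 0.4299 -0.0317  0.1017] hd 1.8 w 0.0929 F [ 0.6  1.  -0.3] j [-19  11 115   0  53  69]
shift [-0.0089 -0.0019  0.0416] len 0.043 turn [-0.    -0.014 -0.004]
shift in target axes [-0.0083 -0.002   0.0417]
```

```bash
python3 -m crank '[[[-0.009,-0.002,0.004],[0,-0.014,-0.004]],[[0,0,0.014],[0,-0.002,0]],[[-0.001,0,0.014],[0,-0.002,0]],[[0,0,0.01],[0,-0.001,0]],[[0,0,0],[0,0,0]],[[0,0,0],[0,0,0]],[[0,0,0],[0,0,0]],[[0,0,0],[0,0,0]],[[0,0,0],[0,0,0]],[[0,0,0],[0,0,0]]]'; python3 go.py 0.4215 -0.030 0.06 2
```

```text
time: 28.77
eef_pos: [0.4231, -0.0299, 0.0655]
orientation: [[0.999, 0.038, 0.005], [0.038, -0.999, -0.005], [0.005, 0.005, -1.0]]
wrist_force: [0.2, 0.0, 0.1]
width: 0.093
t 28.77 pos [ 0.4231 -0.0299  0.0655] hd 2.2 w 0.0930 F [0.2 0.  0.1] j [-19  14 118   0  48  69]
shift [-0.0016  0.      0.0055] len 0.006 turn [ 0.005 -0.005  0.003]
shift in target axes [-0.0016  0.0001  0.0055]
```

```bash
python3 -m crank '[[[-0.0015,0,0.006],[0.005,-0.005,0]],[[0,0,0],[0,0,0]],[[0,0,0],[0,0,0]],[[0,0,0],[0,0,0]],[[0,0,0],[0,0,0]],[[0,0,0],[0,0,0]],[[0,0,0],[0,0,0]],[[0,0,0],[0,0,0]],[[0,0,-0.015],[0,0,0]],[[0,0,-0.025],[0,0,0]]]' 0.03 40; python3 go.py 0.46 0.313 0.21 2.1
```

```text
time: 29.6
eef_pos: [0.4179, -0.0289, 0.0961]
orientation: [[0.999, 0.037, -0.01], [0.037, -0.999, 0.004], [-0.01, -0.005, -1.0]]
wrist_force: [0.3, 0.3, -3.7]
width: 0.0596
t 29.60 pos [ 0.4179 -0.0289  0.0961] hd 2.1 w 0.0596 F [ 0.3  0.3 -3.7] j [-19  11 116   0  54  69]
shift [ 0.0537 -0.3406 -0.1129] len 0.363 turn [-0.005  0.01   0.001]
shift in target axes [ 0.0546 -0.3401 -0.1139]
```

```bash
python3 -m crank '[[[0,0,-0.035],[-0.005,0.01,0]],[[0,0,-0.035],[0,0,0]],[[0.005,-0.008,-0.035],[0,0,0]],[[0.0225,-0.035,-0.004],[0,0,0]],[[0.0225,-0.035,0],[0,0,0]],[[0.0225,-0.035,0],[0,0,0]],[[0.0225,-0.035,0],[0,0,0]],[[0.0225,-0.035,0],[0,0,0]],[[0.0225,-0.035,0],[0,0,0]],[[0.01,-0.015,0],[0,0,0]]]'; python3 go.py 0.567 0.223 0.12 2.1; python3 held.py
```

```text
time: 30.43
eef_pos: [0.5606, 0.2109, 0.2112]
orientation: [[1.0, 0.026, 0.001], [0.026, -1.0, -0.003], [0.001, 0.003, -1.0]]
wrist_force: [0.0, -0.8, -2.2]
width: 0.0596
t 30.43 pos [0.5606 0.2109 0.2112] hd 1.5 w 0.0596 F [ 0.  -0.8 -2.2] j [10 21 83  0 76 99]
shift [ 0.0066 -0.0123  0.0912] len 0.092 turn [ 0.003 -0.001 -0.01 ]
shift in target axes [ 0.0068 -0.0119  0.0912]
held jar top centre in tool [ 0.0092 -0.0001] r 0.0399 z -0.0100 7049 extent [[-0.0094, -0.0347, -0.013], [0.0278, 0.0347, -0.0068]]
```

```bash
python3 -m crank '[[[0.0095,-0.012,0],[0.003,0,-0.01]],[[0,0,0.025],[0,-0.002,0]],[[0,0,0.025],[0,-0.002,0]],[[0,0,0.025],[0,-0.002,0]],[[0,0,0.015],[0,-0.001,0]],[[0,0,0],[0,0,0]],[[0,0,0],[0,0,0]],[[0,0,0],[0,0,0]],[[0,0,0],[0,0,0]],[[0,0,0],[0,0,0]]]'; python3 go.py 0.570 0.223 0.064 2.1
```

```text
time: 31.32
eef_pos: [0.5687, 0.2266, 0.1135]
orientation: [[0.999, 0.044, -0.013], [0.044, -0.999, -0.003], [-0.013, 0.002, -1.0]]
wrist_force: [-0.1, 0.6, -3.3]
width: 0.0594
t 31.32 pos [0.5687 0.2266 0.1135] hd 2.5 w 0.0594 F [-0.1  0.6 -3.3] j [11 28 88  0 65 99]
shift [0.0018 0.0036 0.0495] len 0.050 turn [0.002 0.013 0.007]
shift in target axes [0.0011 0.0037 0.0495]
```

```bash
python3 -m crank '[[[0.001,0.0035,0.004],[0.002,0.013,0.007]],[[0,0,0.012],[0,0,0]],[[0,0,0.012],[0,0,0]],[[0,0,0.01],[0,0,0]],[[0,0,0.006],[0,0,0]],[[0,0,0.004],[0,0,0]],[[0,0,0.001],[0,0,0]],[[0,0,0],[0,0,0]],[[0,0,0],[0,0,0]],[[0,0,0],[0,0,0]]]'; python3 go.py 0.570 0.223 0.064 2.1
```

```text
time: 32.15
eef_pos: [0.5742, 0.2241, 0.067]
orientation: [[0.999, 0.037, 0.011], [0.037, -0.999, 0.002], [0.011, -0.002, -1.0]]
wrist_force: [-0.2, 0.2, -2.8]
width: 0.0594
t 32.15 pos [0.5742 0.2241 0.067 ] hd 2.1 w 0.0594 F [-0.2  0.2 -2.8] j [11 30 91  0 58 99]
shift [-0.0042  0.0009  0.0029] len 0.005 turn [-0.002 -0.011  0.   ]
shift in target axes [-0.0042  0.0009  0.003 ]
```

```bash
python3 -m crank '[[[-0.004,0.001,0],[-0.002,-0.011,0]],[[0,0,0.001],[0,0,0]],[[0,0,0.001],[0,0,0]],[[0,0,0.001],[0,0,0]],[[0,0,0.001],[0,0,0]],[[0,0,0],[0,0,0]],[[0,0,0],[0,0,0]],[[0,0,0],[0,0,0]],[[0,0,0],[0,0,0]],[[0,0,0],[0,0,0]]]'; python3 go.py 0.570 0.223 0.064 2.1
```

```text
time: 32.98
eef_pos: [0.5708, 0.2231, 0.0641]
orientation: [[0.999, 0.037, 0.002], [0.037, -0.999, 0.0], [0.002, -0.0, -1.0]]
wrist_force: [0.3, 0.0, -3.3]
width: 0.0601
t 32.98 pos [0.5708 0.2231 0.0641] hd 2.1 w 0.0601 F [ 0.3  0.  -3.3] j [11 30 91  0 58 99]
shift [-0.0008  0.      0.0001] len 0.001 turn [-0.    -0.002  0.001]
shift in target axes [-0.0008  0.      0.0001]
```

```bash
python3 -m crank '[[[0,0,0.001],[0,0,0]],[[0,0,0.001],[0,0,0]],[[0,0,0.001],[0,0,0]],[[0,0,0],[0,0,0]],[[0,0,0],[0,0,0]],[[0,0,0],[0,0,0]],[[0,0,0],[0,0,0]],[[0,0,0],[0,0,0]],[[0,0,0],[0,0,0]],[[0,0,0],[0,0,0]]]'; python3 go.py 0.570 0.223 0.064 2.1
```

```text
time: 33.82
eef_pos: [0.5713, 0.2232, 0.0636]
orientation: [[0.999, 0.037, 0.003], [0.037, -0.999, 0.0], [0.003, -0.0, -1.0]]
wrist_force: [-1.0, -0.6, -1.9]
width: 0.0595
t 33.82 pos [0.5713 0.2232 0.0636] hd 2.1 w 0.0595 F [-1.  -0.6 -1.9] j [11 30 91  0 58 99]
shift [-0.0013  0.0001 -0.0004] len 0.001 turn [-0.    -0.003  0.001]
shift in target axes [-0.0013  0.0001 -0.0004]
```

```bash
python3 -m crank '[[[-0.001,0,0.002],[0,-0.003,0]],[[0,0,0],[0,0,0]],[[0,0,0],[0,0,0]],[[0,0,0],[0,0,0]],[[0,0,0],[0,0,0]],[[0,0,0],[0,0,0]],[[0,0,0],[0,0,0]],[[0,0,0],[0,0,0]],[[0,0,0],[0,0,0]],[[0,0,0],[0,0,0]]]'; python3 go.py 0.570 0.223 0.064 2.1
```

```text
time: 34.65
eef_pos: [0.5717, 0.2232, 0.0636]
orientation: [[0.999, 0.037, 0.003], [0.037, -0.999, 0.001], [0.004, -0.0, -1.0]]
wrist_force: [-0.7, -0.1, -1.1]
width: 0.0598
t 34.65 pos [0.5717 0.2232 0.0636] hd 2.1 w 0.0598 F [-0.7 -0.1 -1.1] j [11 30 91  0 58 99]
shift [-0.0017  0.0001 -0.0004] len 0.002 turn [-0.    -0.004  0.001]
shift in target axes [-0.0017  0.0001 -0.0004]
```

On the floor. Release, rise and head back.

```bash
python3 -m crank '[[[0,0,0],[0,0,0]],[[0,0,0],[0,0,0]],[[0,0,0],[0,0,0]],[[0,0,0],[0,0,0]],[[0,0,-0.01],[0,0,0]],[[0,0,-0.03],[0,0,0]],[[0,0,-0.035],[0,0,0]],[[0,0,-0.035],[0,0,0]],[[-0.02,0,-0.02],[0,0,0]],[[-0.04,0,0],[0,0,0]]]' 0.075; python3 go.py 0.464 -0.165 0.2 2;  python3 - <<'E'
from h import *
for n in ("wrist",):
    im,d,P,s=shot(n);cv2.imwrite(f"pics/d_{n}.png",im)
E
python3 jr.py wrist; python3 jr.py top
```

```text
time: 35.48
eef_pos: [0.5158, 0.2202, 0.2009]
orientation: [[0.999, 0.035, 0.006], [0.035, -0.999, 0.001], [0.006, -0.001, -1.0]]
wrist_force: [0.5, 1.0, 0.2]
width: 0.0749
t 35.48 pos [0.5158 0.2202 0.2009] hd 2.0 w 0.0749 F [0.5 1.  0.2] j [ 12  17  90   0  72 100]
shift [-6.510e-02  3.832e-01  3.000e-04] len 0.389 turn [-0.001 -0.006 -0.   ]
shift in target axes [-0.0652  0.3831  0.0009]
wrist 0.88 [0.5699 0.2224] r 0.0307 ztop 0.0736 3462
wrist 0.87 [ 0.4606 -0.146 ] r 0.0251 ztop 0.0431 338
wrist 0.63 [ 0.4239 -0.1564] r 0.0076 ztop 0.0413 62
wrist 0.59 [0.5608 0.4022] r 0.0315 ztop 0.0733 3637
wrist 0.58 [ 0.5324 -0.1454] r 0.0222 ztop 0.0249 269
top 0.97 [ 0.5399 -0.16  ] r 0.0283 ztop 0.0623 275
top 0.91 [0.5637 0.4032] r 0.0310 ztop 0.0747 324
top 0.77 [ 0.3967 -0.1585] r 0.0319 ztop 0.0718 382
top 0.72 [0.7152 0.3251] r 0.1063 ztop 0.0213 408
top 0.56 [ 0.4674 -0.1624] r 0.0308 ztop 0.0723 334
```

View pics/d_wrist.png

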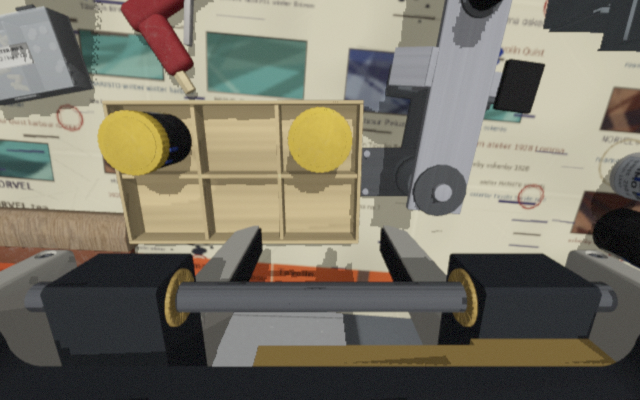

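```bash
python3 -m crank '[[[-0.0065,0.0385,0],[0,-0.006,0]],[[-0.0065,0.0385,0],[0,0,0]],[[-0.0065,0.0385,0],[0,0,0]],[[-0.0065,0.0385,0],[0,0,0]],[[-0.0065,0.0385,0],[0,0,0]],[[-0.0065,0.0385,0],[0,0,0]],[[-0.0065,0.0385,0],[0,0,0]],[[-0.0065,0.0385,0],[0,0,0]],[[-0.0065,0.0385,0],[0,0,0]],[[-0.006,0.036,0],[0,0,0]]]' 0.093; python3 go.py 0.464 -0.165 0.12 2
```

```text
time: 36.57
eef_pos: [0.4716, -0.1775, 0.1958]
orientation: [[0.999, 0.048, -0.003], [0.048, -0.999, 0.0], [-0.002, -0.0, -1.0]]
wrist_force: [1.3, 0.5, -0.4]
width: 0.093
t 36.57 pos [ 0.4716 -0.1775  0.1958] hd 2.7 w 0.0930 F [ 1.3  0.5 -0.4] j [-33  12  98   0  70  54]
shift [-0.0068 -0.0128  0.0758] len 0.077 turn [-0.     0.003  0.013]
shift in target axes [-0.0072 -0.0128  0.0758]
```

```bash
python3 -m crank '[[[-0.007,-0.013,0],[0,0.003,0.013]],[[0,0,0.025],[0,-0.002,0]],[[0,0,0.025],[0,-0.002,0]],[[0,0,0.025],[0,-0.002,0]],[[0,0,0],[0,-0.002,0]],[[0,0,0],[0,0,0]],[[0,0,0],[0,0,0]],[[0,0,0],[0,0,0]],[[0,0,0],[0,0,0]],[[0,0,0],[0,0,0]]]'; python3 go.py 0.464 -0.165 0.06 2
```

```text
time: 37.4
eef_pos: [0.4722, -0.1857, 0.1224]
orientation: [[1.0, 0.016, 0.001], [0.016, -1.0, -0.01], [0.001, 0.01, -1.0]]
wrist_force: [-0.4, -0.6, -0.4]
width: 0.0928
t 37.40 pos [ 0.4722 -0.1857  0.1224] hd 0.9 w 0.0928 F [-0.4 -0.6 -0.4] j [-34  17 103   0  60  56]
shift [-0.0079 -0.0214  0.0622] len 0.066 turn [ 0.01  -0.001 -0.019]
shift in target axes [-0.0074 -0.0209  0.0624]
```

```bash
python3 -m crank '[[[-0.008,-0.021,0],[0.01,-0.001,-0.019]],[[0,0,0],[0,0,0]],[[0,0,0.014],[0,-0.002,0]],[[0,0,0.014],[0,-0.002,0]],[[0,0,0.014],[0,-0.002,0]],[[0,0,0.01],[0,0,0]],[[0,0,0],[0,0,0]],[[0,0,0],[0,0,0]],[[0,0,0],[0,0,0]],[[0,0,0],[0,0,0]]]'; python3 go.py 0.464 -0.165 0.06 2
```

```text
time: 38.23
eef_pos: [0.4711, -0.1682, 0.0784]
orientation: [[0.999, 0.039, 0.012], [0.039, -0.999, -0.012], [0.011, 0.013, -1.0]]
wrist_force: [0.3, -0.3, 1.2]
width: 0.0927
t 38.23 pos [ 0.4711 -0.1682  0.0784] hd 2.2 w 0.0927 F [ 0.3 -0.3  1.2] j [-32  19 107   0  52  56]
shift [-0.0072 -0.0037  0.0183] len 0.020 turn [ 0.013 -0.011  0.004]
shift in target axes [-0.007  -0.0034  0.0184]
```

```bash
python3 -m crank '[[[-0.007,-0.0035,0],[0.013,-0.011,0.004]],[[0,0,0.01],[0,0,0]],[[0,0,0.008],[0.002,-0.001,0]],[[0,0,0],[0,0,0]],[[0,0,0],[0,0,0]],[[0,0,0],[0,0,0]],[[0,0,0],[0,0,0]],[[0,0,0],[0,0,0]],[[0,0,0],[0,0,0]],[[0,0,0],[0,0,0]]]'; python3 go.py 0.464 -0.165 0.06 2
```

```text
time: 39.07
eef_pos: [0.4643, -0.1655, 0.0603]
orientation: [[0.999, 0.034, 0.001], [0.034, -0.999, 0.002], [0.001, -0.002, -1.0]]
wrist_force: [-0.1, -0.9, 0.0]
width: 0.0938
t 39.07 pos [ 0.4643 -0.1655  0.0603] hd 1.9 w 0.0938 F [-0.1 -0.9  0. ] j [-33  21 109   0  51  55]
shift [-0.0003 -0.0005  0.0003] len 0.001 turn [-0.002 -0.001 -0.001]
shift in target axes [-0.0003 -0.0005  0.0003]
```

```bash
python3 -m crank '[[[0,0,0],[0,0,0]],[[0,0,0],[0,0,0]],[[0,0,0],[0,0,0]],[[0,0,0],[0,0,0]],[[0,0,0],[0,0,0]],[[0,0,0],[0,0,0]],[[0,0,-0.015],[0,0,0]],[[0,0,-0.03],[0,0,0]],[[0,0,-0.035],[0,0,0]],[[0,0,-0.035],[0,0,0]]]' 0.03 40; python3 go.py 0.5635 0.313 0.21 2.1
```

```text
time: 39.9
eef_pos: [0.4578, -0.1617, 0.1695]
orientation: [[0.999, 0.034, -0.019], [0.034, -0.999, 0.015], [-0.018, -0.015, -1.0]]
wrist_force: [1.2, -0.4, -4.3]
width: 0.0612
t 39.90 pos [ 0.4578 -0.1617  0.1695] hd 1.9 w 0.0612 F [ 1.2 -0.4 -4.3] j [-33  13 102   0  67  55]
shift [ 0.121  -0.4714 -0.0355] len 0.488 turn [-0.015  0.018 -0.003]
shift in target axes [ 0.123  -0.4705 -0.0405]
```

```bash
python3 -m crank '[[[0,-0.01,-0.025],[-0.015,0.018,0]],[[0.005,-0.03,-0.018],[0,0,0]],[[0.0095,-0.037,0],[0,0,0]],[[0.0095,-0.037,0],[0,0,0]],[[0.0095,-0.037,0],[0,0,0]],[[0.0095,-0.037,0],[0,0,0]],[[0.0095,-0.037,0],[0,0,0]],[[0.0095,-0.037,0],[0,0,0]],[[0.0095,-0.037,0],[0,0,0]],[[0.0095,-0.037,0],[0,0,0]]]'; python3 go.py 0.5635 0.313 0.21 2.1
```

```text
time: 40.73
eef_pos: [0.5317, 0.1805, 0.2179]
orientation: [[1.0, 0.02, 0.008], [0.02, -1.0, -0.011], [0.008, 0.011, -1.0]]
wrist_force: [0.3, -1.8, -3.3]
width: 0.0614
t 40.73 pos [0.5317 0.1805 0.2179] hd 1.1 w 0.0614 F [ 0.3 -1.8 -3.3] j [ 8 17 89 -1 74 97]
shift [ 0.0343 -0.1319  0.0067] len 0.136 turn [ 0.011 -0.008 -0.017]
shift in target axes [ 0.0366 -0.1312  0.0079]
```

```bash
python3 -m crank '[[[0.01,-0.036,0],[0.006,-0.008,-0.01]],[[0.01,-0.036,0],[0.005,0,-0.007]],[[0.01,-0.03,0],[0,0,0]],[[0.005,-0.015,0],[0,0,0]],[[0,0,0],[0,0,0]],[[0,0,0],[0,0,0]],[[0,0,0.02],[0,0,0]],[[0,0,0.02],[0,0,0]],[[0,0,0],[0,0,0]],[[0,0,0],[0,0,0]]]'; python3 go.py 0.5635 0.313 0.12 2.1;python3 held.py
```

```text
time: 41.57
eef_pos: [0.5582, 0.3098, 0.1679]
orientation: [[0.999, 0.046, -0.014], [0.046, -0.999, -0.004], [-0.014, 0.003, -1.0]]
wrist_force: [0.8, 0.3, -2.6]
width: 0.0617
t 41.57 pos [0.5582 0.3098 0.1679] hd 2.6 w 0.0617 F [ 0.8  0.3 -2.6] j [ 19  27  80   0  74 106]
shift [ 0.0061 -0.0031  0.0478] len 0.048 turn [0.003 0.014 0.01 ]
shift in target axes [ 0.0054 -0.0031  0.0479]
held jar top centre in tool [ 0.0096 -0.    ] r 0.0400 z -0.0108 7723 extent [[-0.0089, -0.0343, -0.0134], [0.0302, 0.0341, -0.0076]]
```

```bash
python3 -m crank '[[[0.007,-0.003,0],[0.003,0.014,0.01]],[[0,0,0],[0,0,0]],[[0,0,0.016],[0,0,0]],[[0,0,0.016],[0,-0.002,0]],[[0,0,0.016],[0,-0.002,0]],[[0,0,0.008],[0,-0.002,0]],[[0,0,0],[0,0,0]],[[0,0,0],[0,0,0]],[[0,0,0],[0,0,0]],[[0,0,0],[0,0,0]]]'; python3 go.py 0.565 0.313 0.065 2.1
```

```text
time: 42.45
eef_pos: [0.5733, 0.3124, 0.122]
orientation: [[0.999, 0.03, 0.013], [0.03, -1.0, 0.005], [0.014, -0.005, -1.0]]
wrist_force: [-0.2, 0.1, -2.7]
width: 0.0618
t 42.45 pos [0.5733 0.3124 0.122 ] hd 1.7 w 0.0618 F [-0.2  0.1 -2.7] j [ 19  30  82   0  67 107]
shift [-0.009  -0.0006  0.0569] len 0.058 turn [-0.005 -0.014 -0.006]
shift in target axes [-0.0083 -0.0009  0.057 ]
```

```bash
python3 -m crank '[[[-0.009,-0.001,0],[-0.005,-0.014,-0.006]],[[0,0,0],[0,0,0]],[[0,0,0.01],[0,0,0]],[[0,0,0.01],[0,0,0]],[[0,0,0.01],[0,0,0]],[[0,0,0],[0,0,0]],[[0,0,0],[0,0,0]],[[0,0,0],[0,0,0]],[[0,0,0],[0,0,0]],[[0,0,0],[0,0,0]]]'; python3 go.py 0.565 0.313 0.065 2.1
```

```text
time: 43.28
eef_pos: [0.5638, 0.3137, 0.0901]
orientation: [[0.999, 0.038, 0.0], [0.038, -0.999, 0.0], [0.0, -0.0, -1.0]]
wrist_force: [0.2, 0.5, -3.1]
width: 0.0618
t 43.28 pos [0.5638 0.3137 0.0901] hd 2.1 w 0.0618 F [ 0.2  0.5 -3.1] j [ 19  32  85   0  64 107]
shift [0.0012 0.0007 0.0251] len 0.025 turn [-0.    -0.     0.001]
shift in target axes [0.0012 0.0007 0.0251]
```

```bash
python3 -m crank '[[[0.001,0.001,0.006],[0,0,0]],[[0,0,0.008],[0,0,0]],[[0,0,0.006],[0,0,0]],[[0,0,0.004],[0,0,0]],[[0,0,0.003],[0,0,0]],[[0,0,0.002],[0,0,0]],[[0,0,0],[0,0,0]],[[0,0,0],[0,0,0]],[[0,0,0],[0,0,0]],[[0,0,0],[0,0,0]]]'; python3 go.py 0.565 0.313 0.065 2.1
```

```text
time: 44.12
eef_pos: [0.5665, 0.3131, 0.0648]
orientation: [[0.999, 0.038, 0.006], [0.038, -0.999, 0.002], [0.006, -0.001, -1.0]]
wrist_force: [-0.1, -0.8, -2.9]
width: 0.0614
t 44.12 pos [0.5665 0.3131 0.0648] hd 2.2 w 0.0614 F [-0.1 -0.8 -2.9] j [ 19  33  86   0  61 107]
shift [-0.0015  0.0001 -0.0002] len 0.002 turn [-0.001 -0.006  0.002]
shift in target axes [-0.0015  0.0001 -0.0002]
```

```bash
python3 -m crank '[[[-0.0015,0,0.002],[0,-0.006,0]],[[0,0,0.0015],[0,0,0]],[[0,0,0.0015],[0,0,0]],[[0,0,0],[0,0,0]],[[0,0,0],[0,0,0]],[[0,0,0],[0,0,0]],[[0,0,0],[0,0,0]],[[0,0,0],[0,0,0]],[[0,0,0],[0,0,0]],[[0,0,0],[0,0,0]]]'; python3 go.py 0.565 0.313 0.065 2.1
```

```text
time: 44.95
eef_pos: [0.5667, 0.3132, 0.0646]
orientation: [[0.999, 0.038, 0.003], [0.038, -0.999, 0.002], [0.003, -0.001, -1.0]]
wrist_force: [-1.0, -0.8, 0.5]
width: 0.0616
t 44.95 pos [0.5667 0.3132 0.0646] hd 2.2 w 0.0616 F [-1.  -0.8  0.5] j [ 19  33  86   0  61 107]
shift [-0.0017  0.0001 -0.0004] len 0.002 turn [-0.001 -0.003  0.002]
shift in target axes [-0.0017  0.0001 -0.0004]
```

```bash
python3 -m crank '[[[0,0,0],[0,0,0]],[[0,0,0],[0,0,0]],[[0,0,0],[0,0,0]],[[0,0,0],[0,0,0]],[[0,0,-0.01],[0,0,0]],[[0,0,-0.03],[0,0,0]],[[0,0,-0.035],[0,0,0]],[[0,0,-0.035],[0,0,0]],[[-0.02,0.005,-0.02],[0,0,0]],[[-0.03,0.02,0],[0,0,0]]]' 0.072; python3 jr.py wrist; python3 jr.py top;  python3 go.py 0.394 -0.1605 0.2 2
```

```text
time: 45.78
eef_pos: [0.5206, 0.2874, 0.2001]
orientation: [[0.999, 0.038, 0.004], [0.038, -0.999, 0.003], [0.004, -0.003, -1.0]]
wrist_force: [0.3, -0.2, 0.5]
width: 0.0716
wrist 0.95 [0.5613 0.4023] r 0.0310 ztop 0.0734 3285
wrist 0.88 [0.5664 0.3125] r 0.0318 ztop 0.0755 3500
wrist 0.64 [0.5704 0.2227] r 0.0307 ztop 0.0735 3244
wrist 0.45 [0.5992 0.1101] r 0.0918 ztop 0.0955 13479
top 0.88 [ 0.3971 -0.1591] r 0.0320 ztop 0.0717 388
top 0.78 [ 0.5396 -0.1605] r 0.0287 ztop 0.0621 296
top 0.38 [0.6717 0.1062] r 0.1615 ztop 0.0971 1639
t 45.98 pos [0.5168 0.285  0.1958] hd 2.1 w 0.0723 F [0.1 0.3 1.1] j [ 18  21  86   0  74 106]
shift [-0.1392  0.4407 -0.0033] len 0.462 turn [0.001 0.004 0.002]
shift in target axes [-0.1383  0.441  -0.0042]
```

```bash
python3 -m crank '[[[-0.012,0.038,0],[0,0,0]],[[-0.012,0.038,0],[0,0,0]],[[-0.012,0.038,0],[0,0,0]],[[-0.012,0.038,0],[0,0,0]],[[-0.012,0.038,0],[0,0,0]],[[-0.012,0.038,0],[0,0,0]],[[-0.012,0.038,0],[0,0,0]],[[-0.012,0.038,0],[0,0,0]],[[-0.012,0.038,0],[0,0,0]],[[-0.012,0.038,0],[0,0,0]]]' 0.093; python3 go.py 0.394 -0.1605 0.2 2
```

```text
time: 46.82
eef_pos: [0.421, -0.1069, 0.1955]
orientation: [[0.999, 0.051, 0.007], [0.051, -0.999, 0.002], [0.007, -0.002, -1.0]]
wrist_force: [2.2, 0.0, 0.6]
width: 0.0929
t 46.82 pos [ 0.421  -0.1069  0.1955] hd 2.9 w 0.0929 F [2.2 0.  0.6] j [-29   5 107   0  68  58]
shift [-0.0297  0.0521 -0.0048] len 0.060 turn [-0.002 -0.007  0.016]
shift in target axes [-0.0289  0.0526 -0.0045]
```

```bash
python3 -m crank '[[[-0.015,0.025,0],[-0.002,-0.007,0.016]],[[-0.01,0.015,0],[0,0,0]],[[0,0,0],[0,0,0]],[[0,0,0.02],[0,0,0]],[[0,0,0.02],[0,0,0]],[[0,0,0.02],[0,0,0]],[[0,0,0.01],[0,0,0]],[[0,0,0],[0,0,0]],[[0,0,0],[0,0,0]],[[0,0,0],[0,0,0]]]'; python3 go.py 0.394 -0.1605 0.06 2
```

```text
time: 47.65
eef_pos: [0.4067, -0.1621, 0.1254]
orientation: [[1.0, 0.021, 0.008], [0.021, -1.0, -0.006], [0.008, 0.006, -1.0]]
wrist_force: [0.4, -1.0, -0.2]
width: 0.0932
t 47.65 pos [ 0.4067 -0.1621  0.1254] hd 1.2 w 0.0932 F [ 0.4 -1.  -0.2] j [-36  10 112   0  57  52]
shift [-0.0132 -0.0023  0.0653] len 0.067 turn [ 0.006 -0.008 -0.014]
shift in target axes [-0.0126 -0.002   0.0654]
```

```bash
python3 -m crank '[[[-0.013,-0.002,0],[0.006,-0.008,-0.014]],[[0,0,0],[0,0,0]],[[0,0,0.015],[0,-0.002,0]],[[0,0,0.015],[0.001,-0.002,0]],[[-0.001,-0.001,0.015],[0.001,-0.002,0]],[[0,0,0.012],[0.001,-0.002,0]],[[0,0,0],[0,0,0]],[[0,0,0],[0,0,0]],[[0,0,0],[0,0,0]],[[0,0,0],[0,0,0]]]'; python3 go.py 0.394 -0.1605 0.06 2
```

```text
time: 48.48
eef_pos: [0.4039, -0.1634, 0.0757]
orientation: [[0.999, 0.035, 0.011], [0.035, -0.999, -0.01], [0.011, 0.01, -1.0]]
wrist_force: [-0.4, -0.1, 0.3]
width: 0.0934
t 48.48 pos [ 0.4039 -0.1634  0.0757] hd 2.0 w 0.0934 F [-0.4 -0.1  0.3] j [-37  14 116   0  49  51]
shift [-0.01   -0.0034  0.0156] len 0.019 turn [ 0.01  -0.011 -0.   ]
shift in target axes [-0.0098 -0.0032  0.0157]
```

```bash
python3 -m crank '[[[-0.0095,-0.003,0],[0.01,-0.011,0]],[[0,0,0],[0,0,0]],[[0,0,0.01],[0,0,0]],[[0,0,0.006],[0,-0.001,0]],[[0,0,0],[0,0,0]],[[0,0,0],[0,0,0]],[[0,0,0],[0,0,0]],[[0,0,0],[0,0,0]],[[0,0,0],[0,0,0]],[[0,0,0],[0,0,0]]]'; python3 go.py 0.394 -0.1605 0.06 2;python3 -m crank '[[[0,0,0],[0,0,0]],[[0,0,0],[0,0,0]],[[0,0,0],[0,0,0]],[[0,0,0],[0,0,0]],[[0,0,0],[0,0,0]],[[0,0,0],[0,0,0]],[[0,0,-0.015],[0,0,0]],[[0,0,-0.03],[0,0,0]],[[0,0,-0.035],[0,0,0]],[[0,0,-0.035],[0,0,0]]]' 0.03 40; python3 go.py 0.480 0.400 0.21 2.1
```

```text
time: 49.32
eef_pos: [0.3952, -0.1621, 0.0632]
orientation: [[0.999, 0.034, 0.003], [0.034, -0.999, -0.004], [0.003, 0.004, -1.0]]
wrist_force: [0.3, -0.4, -0.4]
width: 0.0932
t 49.32 pos [ 0.3952 -0.1621  0.0632] hd 2.0 w 0.0932 F [ 0.3 -0.4 -0.4] j [-37  15 117   0  48  51]
shift [-0.0012 -0.0016  0.0031] len 0.004 turn [ 0.004 -0.003 -0.001]
shift in target axes [-0.0012 -0.0016  0.0032]
time: 50.15
eef_pos: [0.3885, -0.157, 0.1733]
orientation: [[0.999, 0.034, -0.015], [0.034, -0.999, 0.011], [-0.015, -0.012, -1.0]]
wrist_force: [0.7, -0.0, -2.4]
width: 0.0615
t 50.15 pos [ 0.3885 -0.157   0.1733] hd 1.9 w 0.0615 F [ 0.7 -0.  -2.4] j [-37   5 110   0  66  51]
shift [ 0.1096 -0.554  -0.032 ] len 0.566 turn [-0.012  0.015 -0.003]
shift in target axes [ 0.1118 -0.5532 -0.0367]
```

```bash
python3 -m crank '[[[0,-0.01,-0.025],[-0.012,0.015,0]],[[0.005,-0.03,-0.012],[0,0,0]],[[0.0075,-0.038,0],[0,0,0]],[[0.0075,-0.038,0],[0,0,0]],[[0.0075,-0.038,0],[0,0,0]],[[0.0075,-0.038,0],[0,0,0]],[[0.0075,-0.038,0],[0,0,0]],[[0.0075,-0.038,0],[0,0,0]],[[0.0075,-0.038,0],[0,0,0]],[[0.0075,-0.038,0],[0,0,0]]]'; python3 go.py 0.480 0.400 0.21 2.1
```

```text
time: 50.98
eef_pos: [0.4458, 0.193, 0.2142]
orientation: [[1.0, 0.019, 0.01], [0.019, -1.0, -0.014], [0.009, 0.014, -1.0]]
wrist_force: [1.0, -0.7, -2.9]
width: 0.0617
t 50.98 pos [0.4458 0.193  0.2142] hd 1.1 w 0.0617 F [ 1.  -0.7 -2.9] j [ 11   9  99  -1  71 100]
shift [ 0.0381 -0.2063  0.0016] len 0.210 turn [ 0.014 -0.009 -0.017]
shift in target axes [ 0.0417 -0.2056  0.0042]
```

```bash
python3 -m crank '[[[0.0075,-0.037,0],[0.007,-0.005,-0.01]],[[0.0075,-0.037,0],[0.007,-0.004,-0.007]],[[0.0075,-0.037,0],[0,0,0]],[[0.0075,-0.037,0],[0,0,0]],[[0.0075,-0.033,0],[0,0,0]],[[0.003,-0.01,0],[0,0,0]],[[0,0,0],[0,0,0]],[[0,0,0],[0,0,0]],[[0,0,0.02],[0,0,0]],[[0,0,0.02],[0,0,0]]]'; python3 go.py 0.480 0.400 0.21 2.1; python3 held.py
```

```text
time: 51.82
eef_pos: [0.4759, 0.401, 0.1658]
orientation: [[0.999, 0.047, -0.007], [0.047, -0.999, -0.003], [-0.007, 0.003, -1.0]]
wrist_force: [0.1, 0.2, -4.0]
width: 0.0618
t 51.82 pos [0.4759 0.401  0.1658] hd 2.7 w 0.0618 F [ 0.1  0.2 -4. ] j [ 30  26  83   0  72 117]
shift [ 0.0038  0.0013 -0.0442] len 0.044 turn [0.003 0.007 0.011]
shift in target axes [ 0.0041  0.0011 -0.0442]
held jar top centre in tool [ 0.0095 -0.    ] r 0.0401 z -0.0081 7598 extent [[-0.0106, -0.034, -0.0108], [0.0293, 0.0343, -0.005]]
```

```bash
python3 -m crank '[[[0.006,0.001,0],[0.003,0.007,0.011]],[[0,0,0],[0,0,0]],[[0,0,0.016],[0,-0.002,0]],[[0,0,0.016],[0,-0.002,0]],[[0,0,0.016],[0,-0.002,0]],[[0,0,0.006],[0,-0.002,0]],[[0,0,0],[0,0,0]],[[0,0,0],[0,0,0]],[[0,0,0],[0,0,0]],[[0,0,0],[0,0,0]]]'; python3 go.py 0.482 0.400 0.068 2.1
```

```text
time: 52.7
eef_pos: [0.4858, 0.3915, 0.115]
orientation: [[1.0, 0.025, -0.005], [0.025, -1.0, -0.002], [-0.005, 0.001, -1.0]]
wrist_force: [0.0, 0.5, -3.0]
width: 0.0612
t 52.70 pos [0.4858 0.3915 0.115 ] hd 1.4 w 0.0612 F [ 0.   0.5 -3. ] j [ 29  28  86   0  66 117]
shift [-0.0033 -0.0087  0.047 ] len 0.048 turn [ 0.001  0.005 -0.012]
shift in target axes [-0.0035 -0.0087  0.047 ]
```

```bash
python3 -m crank '[[[-0.0035,-0.0087,0],[0,0.005,-0.012]],[[0,0,0],[0,0,0]],[[0,0,0.01],[0,0,0]],[[0,0,0.008],[0,0,0]],[[0,0,0.005],[0,0,0]],[[0,0,0],[0,0,0]],[[0,0,0],[0,0,0]],[[0,0,0],[0,0,0]],[[0,0,0],[0,0,0]],[[0,0,0],[0,0,0]]]'; python3 go.py 0.482 0.400 0.068 2.1
```

```text
time: 53.53
eef_pos: [0.482, 0.402, 0.0913]
orientation: [[0.999, 0.039, 0.003], [0.039, -0.999, -0.0], [0.003, 0.0, -1.0]]
wrist_force: [0.7, 0.4, -3.3]
width: 0.0618
t 53.53 pos [0.482  0.402  0.0913] hd 2.3 w 0.0618 F [ 0.7  0.4 -3.3] j [ 30  30  87   0  63 117]
shift [-0.0002  0.002   0.0233] len 0.023 turn [ 0.    -0.003  0.003]
shift in target axes [-0.0001  0.002   0.0233]
```

```bash
python3 -m crank '[[[0,0.002,0.006],[0,-0.003,0.003]],[[0,0,0.008],[0,0,0]],[[0,0,0.006],[0,0,0]],[[0,0,0.003],[0,0,0]],[[0,0,0.002],[0,0,0]],[[0,0,0.002],[0,0,0]],[[0,0,0],[0,0,0]],[[0,0,0],[0,0,0]],[[0,0,0],[0,0,0]],[[0,0,0],[0,0,0]]]'; python3 go.py 0.482 0.400 0.068 2.1
```

```text
time: 54.37
eef_pos: [0.4834, 0.4005, 0.0676]
orientation: [[0.999, 0.036, 0.004], [0.036, -0.999, 0.002], [0.004, -0.002, -1.0]]
wrist_force: [-0.3, -0.1, -3.8]
width: 0.0616
t 54.37 pos [0.4834 0.4005 0.0676] hd 2.1 w 0.0616 F [-0.3 -0.1 -3.8] j [ 29  31  89   0  60 117]
shift [-0.0014  0.0004 -0.0004] len 0.002 turn [-0.002 -0.004 -0.   ]
shift in target axes [-0.0014  0.0004 -0.0004]
```

```bash
python3 -m crank '[[[-0.001,0,0.002],[0,-0.004,0]],[[0,0,0.0015],[0,0,0]],[[0,0,0.0015],[0,0,0]],[[0,0,0],[0,0,0]],[[0,0,0],[0,0,0]],[[0,0,0],[0,0,0]],[[0,0,0],[0,0,0]],[[0,0,0],[0,0,0]],[[0,0,0],[0,0,0]],[[0,0,0],[0,0,0]]]'; python3 go.py 0.482 0.400 0.068 2.1
```

```text
time: 55.2
eef_pos: [0.4835, 0.4006, 0.0674]
orientation: [[0.999, 0.037, 0.002], [0.037, -0.999, 0.002], [0.002, -0.002, -1.0]]
wrist_force: [-1.0, -0.4, 0.7]
width: 0.0613
t 55.20 pos [0.4835 0.4006 0.0674] hd 2.1 w 0.0613 F [-1.  -0.4  0.7] j [ 29  31  89   0  60 117]
shift [-0.0015  0.0005 -0.0006] len 0.002 turn [-0.002 -0.002  0.   ]
shift in target axes [-0.0015  0.0006 -0.0006]
```

```bash
python3 -m crank '[[[0,0,0],[0,0,0]],[[0,0,0],[0,0,0]],[[0,0,0],[0,0,0]],[[0,0,0],[0,0,0]],[[0,0,-0.01],[0,0,0]],[[0,0,-0.03],[0,0,0]],[[0,0,-0.035],[0,0,0]],[[0,0,-0.035],[0,0,0]],[[0,0.02,-0.02],[0,0,0]],[[0,0.035,0],[0,0,0]]]' 0.075; python3 jr.py wrist; python3 jr.py top;  python3 go.py 0.46 -0.162 0.2 2
```

```text
time: 56.03
eef_pos: [0.4849, 0.3488, 0.2037]
orientation: [[0.999, 0.042, 0.002], [0.042, -0.999, 0.004], [0.002, -0.004, -1.0]]
wrist_force: [0.4, -0.9, -0.5]
width: 0.0751
wrist 0.96 [0.5608 0.4024] r 0.0308 ztop 0.0735 3499
wrist 0.65 [0.4822 0.3996] r 0.0320 ztop 0.0755 3001
wrist 0.63 [0.5664 0.3124] r 0.0319 ztop 0.0756 3744
wrist 0.59 [0.57   0.2225] r 0.0311 ztop 0.0735 3585
wrist 0.21 [0.5833 0.1131] r 0.0759 ztop 0.0952 10359
top 0.82 [0.5727 0.2234] r 0.0307 ztop 0.0745 321
top 0.75 [0.5783 0.3097] r 0.0288 ztop 0.0767 198
top 0.62 [ 0.5399 -0.1601] r 0.0292 ztop 0.0621 283
t 56.23 pos [0.4831 0.3455 0.1988] hd 2.1 w 0.0750 F [ 0.1 -0.8  0.5] j [ 25  21  85   0  74 113]
shift [-0.0417  0.5064 -0.0009] len 0.508 turn [0.    0.006 0.002]
shift in target axes [-0.0408  0.5064 -0.0012]
```

Four in. Now the white jar.

```bash
python3 -m crank '[[[-0.003,0.039,0],[0,0,0]],[[-0.003,0.039,0],[0,0,0]],[[-0.003,0.039,0],[0,0,0]],[[-0.003,0.039,0],[0,0,0]],[[-0.003,0.039,0],[0,0,0]],[[-0.003,0.039,0],[0,0,0]],[[-0.003,0.039,0],[0,0,0]],[[-0.003,0.039,0],[0,0,0]],[[-0.003,0.039,0],[0,0,0]],[[-0.003,0.039,0],[0,0,0]]]' 0.093;python3 -m crank '[[[-0.003,0.039,0],[0,0,0]],[[-0.003,0.035,0],[0,0,0]],[[0,0.02,0],[0,0,0]],[[0,0,0],[0,0,0]],[[0,0,0],[0,0,0]],[[0,0,0],[0,0,0]],[[0,0,0],[0,0,0]],[[0,0,0],[0,0,0]],[[0,0,0],[0,0,0]],[[0,0,0],[0,0,0]]]'; python3 jr.py wrist; python3 go.py 0.537 -0.162 0.15 2
```

```text
time: 57.07
eef_pos: [0.4679, -0.0442, 0.1928]
orientation: [[0.998, 0.057, -0.012], [0.057, -0.998, 0.008], [-0.012, -0.008, -1.0]]
wrist_force: [1.2, 0.5, 0.7]
width: 0.0933
time: 57.9
eef_pos: [0.4684, -0.1413, 0.1888]
orientation: [[0.998, 0.057, -0.017], [0.057, -0.998, 0.013], [-0.017, -0.014, -1.0]]
wrist_force: [-0.7, 0.2, -0.2]
width: 0.093
wrist 0.92 [ 0.537  -0.1627] r 0.0285 ztop 0.0617 2976
t 58.00 pos [ 0.4684 -0.1416  0.1889] hd 3.3 w 0.0932 F [ 0.6 -0.7  0.8] j [-30  12 100   0  70  57]
shift [0.068  0.0248 0.0375] len 0.081 turn [-0.013  0.016  0.022]
shift in target axes [0.0679 0.0228 0.0389]
```

```bash
python3 -m crank '[[[0.02,0.007,0],[-0.013,0.016,0.022]],[[0.024,0.008,0],[0,0,0]],[[0.022,0.008,0],[0,0,0]],[[0,0,0],[0,0,0]],[[0,0,0.02],[0,0,0]],[[0,0,0.02],[0,0,0]],[[0,0,0.02],[0,0,0]],[[0,0,0],[0,0,0]],[[0,0,0],[0,0,0]],[[0,0,0],[0,0,0]]]'; python3 go.py 0.537 -0.162 0.058 2
```

```text
time: 58.83
eef_pos: [0.5378, -0.1599, 0.1291]
orientation: [[0.999, 0.038, 0.003], [0.038, -0.999, -0.002], [0.003, 0.002, -1.0]]
wrist_force: [-0.2, -0.0, 1.4]
width: 0.093
t 58.83 pos [ 0.5378 -0.1599  0.1291] hd 2.2 w 0.0930 F [-0.2 -0.   1.4] j [-28  21  95   0  63  60]
shift [-0.0011  0.002   0.0711] len 0.071 turn [ 0.002 -0.003  0.003]
shift in target axes [-0.0009  0.0021  0.0711]
```

```bash
python3 -m crank '[[[-0.001,0.002,0.015],[0.002,-0.005,0]],[[0,0,0.015],[0.001,-0.002,0]],[[-0.001,-0.001,0.015],[0.002,-0.002,0]],[[-0.001,-0.001,0.015],[0.002,-0.002,0]],[[0,0,0.006],[0.001,-0.001,0]],[[0,0,0],[0,0,0]],[[0,0,0],[0,0,0]],[[0,0,0],[0,0,0]],[[0,0,0],[0,0,0]],[[0,0,0],[0,0,0]]]'; python3 go.py 0.537 -0.1625 0.058 2
```

```text
time: 59.67
eef_pos: [0.5418, -0.1635, 0.0749]
orientation: [[0.999, 0.039, 0.009], [0.039, -0.999, -0.004], [0.009, 0.005, -1.0]]
wrist_force: [0.4, 0.1, -0.0]
width: 0.0926
t 59.67 pos [ 0.5418 -0.1635  0.0749] hd 2.2 w 0.0926 F [ 0.4  0.1 -0. ] j [-28  25  98   0  56  60]
shift [-0.0049 -0.0013  0.0168] len 0.018 turn [ 0.005 -0.009  0.004]
shift in target axes [-0.0048 -0.0012  0.0169]
```

```bash
python3 -m crank '[[[-0.005,-0.001,0],[0.005,-0.009,0.004]],[[0,0,0],[0,0,0]],[[0,0,0.01],[0,0,0]],[[0,0,0.008],[0,-0.001,0]],[[0,0,0],[0,0,0]],[[0,0,0],[0,0,0]],[[0,0,0],[0,0,0]],[[0,0,0],[0,0,0]],[[0,0,0],[0,0,0]],[[0,0,0],[0,0,0]]]'; python3 go.py 0.537 -0.1625 0.058 2; python3 -m crank '[[[0,0,0],[0,0,0]],[[0,0,0],[0,0,0]],[[0,0,0],[0,0,0]],[[0,0,0],[0,0,0]],[[0,0,0],[0,0,0]],[[0,0,0],[0,0,0]],[[0,0,-0.015],[0,0,0]],[[0,0,-0.03],[0,0,0]],[[0,0,-0.035],[0,0,0]],[[0,0,-0.035],[0,0,0]]]' 0.03 40; python3 go.py 0.487 0.220 0.21 2.1
```

```text
time: 60.5
eef_pos: [0.5366, -0.1628, 0.0556]
orientation: [[0.999, 0.034, -0.001], [0.034, -0.999, 0.0], [-0.001, -0.0, -1.0]]
wrist_force: [-0.6, -0.5, 0.5]
width: 0.0931
t 60.50 pos [ 0.5366 -0.1628  0.0556] hd 2.0 w 0.0931 F [-0.6 -0.5  0.5] j [-28  27  99   0  54  60]
shift [ 0.0005 -0.0003 -0.0024] len 0.002 turn [-0.     0.001 -0.001]
shift in target axes [ 0.0005 -0.0003 -0.0024]
time: 61.33
eef_pos: [0.5304, -0.1595, 0.1643]
orientation: [[0.999, 0.034, -0.021], [0.034, -0.999, 0.011], [-0.021, -0.012, -1.0]]
wrist_force: [0.6, 0.3, -2.3]
width: 0.0559
t 61.33 pos [ 0.5304 -0.1595  0.1643] hd 2.0 w 0.0559 F [ 0.6  0.3 -2.3] j [-28  20  93   0  69  60]
shift [-0.0313 -0.3812 -0.0405] len 0.385 turn [-0.012  0.021 -0.003]
shift in target axes [-0.0294 -0.3808 -0.0457]
```

```bash
python3 -m crank '[[[0,0,-0.035],[-0.012,0.021,0]],[[-0.002,-0.02,-0.01],[0,0,0]],[[-0.004,-0.038,0],[0,0,0]],[[-0.004,-0.038,0],[0,0,0]],[[-0.004,-0.038,0],[0,0,0]],[[-0.003,-0.038,0],[0,0,0]],[[-0.003,-0.038,0],[0,0,0]],[[-0.003,-0.038,0],[0,0,0]],[[-0.003,-0.038,0],[0,0,0]],[[-0.003,-0.038,0],[0,0,0]]]'; python3 go.py 0.487 0.220 0.21 2.1
```

```text
time: 62.17
eef_pos: [0.4932, 0.1656, 0.2152]
orientation: [[1.0, 0.019, 0.013], [0.019, -1.0, -0.01], [0.013, 0.01, -1.0]]
wrist_force: [1.2, 1.2, -2.4]
width: 0.056
t 62.17 pos [0.4932 0.1656 0.2152] hd 1.1 w 0.0560 F [ 1.2  1.2 -2.4] j [ 7 13 95 -1 72 96]
shift [-0.0052 -0.0546  0.0046] len 0.055 turn [ 0.01  -0.013 -0.017]
shift in target axes [-0.0042 -0.0546  0.0052]
```

```bash
python3 -m crank '[[[-0.003,-0.025,0],[0.01,-0.013,-0.017]],[[-0.001,-0.015,0],[0,0,0]],[[0,0,0],[0,0,0]],[[0,0,0.02],[0,0,0]],[[0,0,0.02],[0,0,0]],[[0,0,0],[0,0,0]],[[0,0,0],[0,0,0]],[[0,0,0],[0,0,0]],[[0,0,0],[0,0,0]],[[0,0,0],[0,0,0]]]'; python3 go.py 0.487 0.220 0.12 2.1; python3 held.py;python3 - <<'E'
from h import *
im,d,P,s=shot("wrist");cv2.imwrite("pics/e.png",im)
E
```

```text
time: 63.0
eef_pos: [0.4833, 0.2138, 0.1735]
orientation: [[0.999, 0.047, -0.005], [0.047, -0.999, 0.001], [-0.005, -0.001, -1.0]]
wrist_force: [0.7, 0.0, -2.2]
width: 0.0559
t 63.00 pos [0.4833 0.2138 0.1735] hd 2.7 w 0.0559 F [ 0.7  0.  -2.2] j [12 16 96  0 68 99]
shift [ 0.0043 -0.0059  0.0535] len 0.054 turn [-0.001  0.005  0.011]
shift in target axes [ 0.0039 -0.006   0.0535]
held jar top centre in tool [ 0.0096 -0.    ] r 0.0401 z -0.0049 6870 extent [[-0.0129, -0.0344, -0.0077], [0.0283, 0.0341, -0.0018]]
```

View pics/e.png

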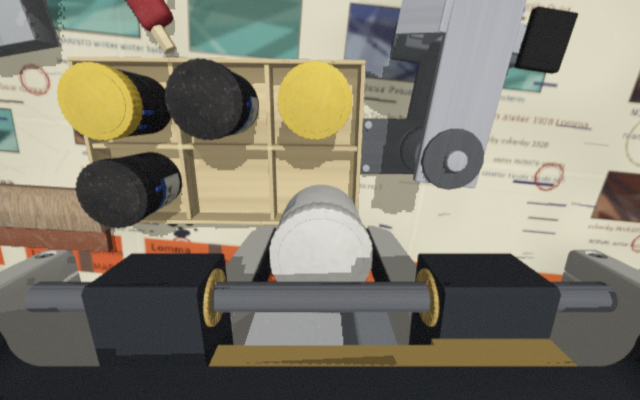

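```bash
python3 -m crank '[[[0.005,-0.006,0],[0,0.005,0.011]],[[0,0,0],[0,0,0]],[[0,0,0.016],[0,-0.002,0]],[[0,0,0.016],[0,-0.002,0]],[[0,0,0.016],[0,-0.002,0]],[[0,0,0.008],[0,-0.002,0]],[[0,0,0],[0,0,0]],[[0,0,0],[0,0,0]],[[0,0,0],[0,0,0]],[[0,0,0],[0,0,0]]]'; python3 go.py 0.488 0.220 0.061 2.1
```

```text
time: 63.93
eef_pos: [0.4931, 0.2227, 0.1207]
orientation: [[0.999, 0.035, 0.003], [0.035, -0.999, 0.004], [0.003, -0.003, -1.0]]
wrist_force: [-0.0, 0.1, -2.8]
width: 0.0555
t 63.93 pos [0.4931 0.2227 0.1207] hd 2.0 w 0.0555 F [-0.   0.1 -2.8] j [ 12  20  99   0  61 100]
shift [-0.0054  0.0027  0.0597] len 0.060 turn [-0.003 -0.003 -0.001]
shift in target axes [-0.0052  0.0025  0.0597]
```

```bash
python3 -m crank '[[[-0.0055,0.0025,0],[-0.003,-0.003,0]],[[0,0,0],[0,0,0]],[[0,0,0.012],[0,0,0]],[[0,0,0.012],[0,-0.002,0]],[[0,0,0.008],[0,-0.001,0]],[[0,0,0],[0,0,0]],[[0,0,0],[0,0,0]],[[0,0,0],[0,0,0]],[[0,0,0],[0,0,0]],[[0,0,0],[0,0,0]]]'; python3 go.py 0.488 0.220 0.061 2.1
```

```text
time: 64.77
eef_pos: [0.4893, 0.2202, 0.0909]
orientation: [[0.999, 0.035, 0.003], [0.035, -0.999, 0.001], [0.003, -0.001, -1.0]]
wrist_force: [-0.4, -0.4, -2.3]
width: 0.0558
t 64.77 pos [0.4893 0.2202 0.0909] hd 2.0 w 0.0558 F [-0.4 -0.4 -2.3] j [ 12  22 101   0  57 100]
shift [-0.0014  0.0002  0.0299] len 0.030 turn [-0.001 -0.003 -0.002]
shift in target axes [-0.0013  0.0001  0.0299]
```

```bash
python3 -m crank '[[[-0.001,0,0.008],[0,-0.003,0]],[[0,0,0.01],[0,-0.001,0]],[[0,0,0.007],[0,-0.001,0]],[[0,0,0.004],[0,0,0]],[[0,0,0.002],[0,0,0]],[[0,0,0.002],[0,0,0]],[[0,0,0],[0,0,0]],[[0,0,0],[0,0,0]],[[0,0,0],[0,0,0]],[[0,0,0],[0,0,0]]]'; python3 go.py 0.488 0.220 0.061 2.1
```

```text
time: 65.6
eef_pos: [0.4901, 0.2207, 0.061]
orientation: [[0.999, 0.037, 0.003], [0.037, -0.999, 0.002], [0.003, -0.002, -1.0]]
wrist_force: [-0.0, -0.3, 2.9]
width: 0.0557
t 65.60 pos [0.4901 0.2207 0.061 ] hd 2.1 w 0.0557 F [-0.  -0.3  2.9] j [ 12  24 103   0  53 100]
shift [-0.0021  0.0006 -0.    ] len 0.002 turn [-0.002 -0.003 -0.   ]
shift in target axes [-0.0021  0.0006 -0.    ]
```

```bash
python3 -m crank '[[[0,0,0],[0,0,0]],[[0,0,0],[0,0,0]],[[0,0,0],[0,0,0]],[[0,0,0],[0,0,0]],[[0,0,-0.01],[0,0,0]],[[0,0,-0.03],[0,0,0]],[[0,0,-0.035],[0,0,0]],[[0,0,-0.035],[0,0,0]],[[-0.02,0,-0.02],[0,0,0]],[[0,0,0],[0,0,0]]]' 0.075; python3 jr.py wrist; python3 - <<'E'
from h import *
im,d,P,s=shot("wrist");cv2.imwrite("pics/f.png",im)
q=P[(abs(P[...,2]-.069)<.006)&(P[...,0]>.6)&(P[...,0]<.66)&(P[...,1]>.02)&(P[...,1]<.068)];print("paddle",len(q),np.round([np.percentile(q,2,axis=0),np.median(q,0),np.percentile(q,98,axis=0)],4).tolist())
for n in ("wrist","side","top"):
  if n!="wrist": get_image(n)
  for r in recognise("paddle",n): print(n,np.round(r["at"],4),round(r["conf"],2))
  for r in cut_out("paddle",n): cv2.imwrite(f"pics/pm_{n}.png",r["mask"].astype(np.uint8)*255);print(r["mask"].sum(),np.round(np.nanpercentile(P[r["mask"]],[2,50,98],axis=0),3).tolist() if n=="wrist" else "");break
E
```

```text
time: 66.43
eef_pos: [0.4685, 0.2192, 0.1968]
orientation: [[0.999, 0.036, -0.002], [0.036, -0.999, 0.001], [-0.002, -0.001, -1.0]]
wrist_force: [-0.7, 0.0, -0.2]
width: 0.0752
wrist 0.95 [0.5611 0.4023] r 0.0315 ztop 0.0733 4062
wrist 0.94 [0.57   0.2223] r 0.0308 ztop 0.0735 3968
wrist 0.65 [0.5665 0.3123] r 0.0319 ztop 0.0755 4347
wrist 0.58 [0.4824 0.3997] r 0.0323 ztop 0.0753 3442
wrist 0.43 [0.5729 0.1133] r 0.0671 ztop 0.0953 10198
paddle 2548 [[0.6028, 0.0253, 0.0633], [0.6237, 0.0438, 0.0689], [0.6426, 0.0622, 0.0706]]
wrist [0.6216 0.0584 0.0702] 0.95
wrist [0.5431 0.1743 0.0316] 0.36
3927 [[0.603, 0.026, 0.062], [0.624, 0.054, 0.069], [0.642, 0.16, 0.097]]
side [0.6257 0.0491 0.0687] 0.8
side [0.4814 0.2014 0.0644] 0.32
322 
top [0.627  0.0568 0.0733] 0.67
top [0.6073 0.1157 0.0956] 0.43
332
```

View pics/f.png

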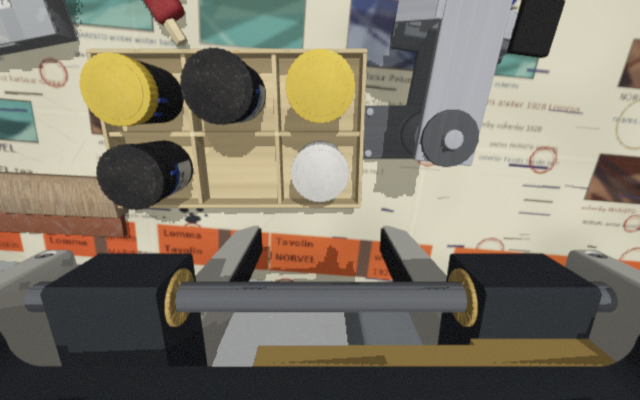

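```bash
python3 -m crank '[[[0,0,0],[0,0,-0.12]],[[0,0,0],[0,0,-0.12]],[[0,0,0],[0,0,-0.12]],[[0,0,0],[0,0,-0.12]],[[0,0,0],[0,0,-0.12]],[[0,0,0],[0,0,-0.12]],[[0,0,0],[0,0,-0.12]],[[0,0,0],[0,0,-0.12]],[[0,0,0],[0,0,-0.12]],[[0,0,0],[0,0,-0.12]]]' 0.0 20; python3 -m crank '[[[0,0,0],[0,0,-0.12]],[[0,0,0],[0,0,-0.12]],[[0,0,0],[0,0,-0.05]],[[0,0,0],[0,0,0]],[[0,0,0],[0,0,0]],[[0,0,0],[0,0,0]],[[0,0,0],[0,0,0]],[[0,0,0],[0,0,0]],[[0,0,0],[0,0,0]],[[0,0,0],[0,0,0]]]'; python3 go.py 0.624 0.043 0.21 90
```

```text
time: 67.82
eef_pos: [0.4685, 0.2181, 0.1869]
orientation: [[0.286, 0.958, -0.016], [0.958, -0.286, -0.003], [-0.007, -0.015, -1.0]]
wrist_force: [-0.3, 0.5, -0.2]
width: 0.013
time: 68.65
eef_pos: [0.4683, 0.2179, 0.1846]
orientation: [[-0.011, 1.0, -0.02], [1.0, 0.011, -0.004], [-0.003, -0.02, -1.0]]
wrist_force: [-0.9, 0.9, 0.5]
width: 0.0007
t 68.65 pos [0.4683 0.2179 0.1846] hd 90.6 w 0.0007 F [-0.9  0.9  0.5] j [13 15 96  0 70 12]
shift [-0.1767  0.1532 -0.0278] len 0.236 turn [-0.02   0.004  0.011]
shift in target axes [-0.1749  0.1557 -0.0254]
```

```bash
python3 -m crank '[[[0,0,-0.02],[-0.02,0.004,0.01]],[[-0.02,0.017,-0.005],[0,0,0]],[[-0.028,0.025,0],[0,0,0]],[[-0.028,0.025,0],[0,0,0]],[[-0.028,0.025,0],[0,0,0]],[[-0.028,0.025,0],[0,0,0]],[[-0.028,0.025,0],[0,0,0]],[[-0.014,0.012,0],[0,0,0]],[[0,0,0],[0,0,0]],[[0,0,0],[0,0,0]]]'; python3 go.py 0.624 0.043 0.12 90
```

```text
time: 69.48
eef_pos: [0.6284, 0.037, 0.2103]
orientation: [[-0.001, 1.0, 0.002], [1.0, 0.001, 0.001], [0.001, 0.002, -1.0]]
wrist_force: [-0.9, 0.2, -0.4]
width: 0.0002
t 69.48 pos [0.6284 0.037  0.2103] hd 90.1 w 0.0002 F [-0.9  0.2 -0.4] j [-7 24 79  0 77 -7]
shift [ 0.0059 -0.0045  0.0903] len 0.091 turn [ 0.002 -0.001  0.001]
shift in target axes [ 0.006  -0.0044  0.0903]
```

```bash
python3 -m crank '[[[0.005,-0.0045,0],[0,0,0]],[[0,0,0],[0,0,0]],[[0,0,0.025],[0,0,0]],[[0,0,0.025],[0,0,0]],[[0,0,0.025],[0,0,0]],[[0,0,0.015],[0,0,0]],[[0,0,0],[0,0,0]],[[0,0,0],[0,0,0]],[[0,0,0],[0,0,0]],[[0,0,0],[0,0,0]]]'; python3 go.py 0.624 0.043 0.092 90; python3 - <<'E'
from h import *
im,d,P,s=shot("side");cv2.imwrite("pics/s6.png",cv2.resize(im[190:320,270:430],None,fx=4,fy=4,interpolation=cv2.INTER_CUBIC))
E
```

```text
time: 70.32
eef_pos: [0.6171, 0.0559, 0.1231]
orientation: [[-0.015, 1.0, 0.006], [1.0, 0.015, 0.003], [0.003, 0.006, -1.0]]
wrist_force: [0.4, 0.6, 0.2]
width: 0.0005
t 70.32 pos [0.6171 0.0559 0.1231] hd 90.8 w 0.0005 F [0.4 0.6 0.2] j [-5 27 87  0 66 -6]
shift [-0.0131  0.0066  0.0311] len 0.034 turn [ 0.006 -0.003  0.015]
shift in target axes [-0.0129  0.0069  0.0311]
```

View pics/s6.png

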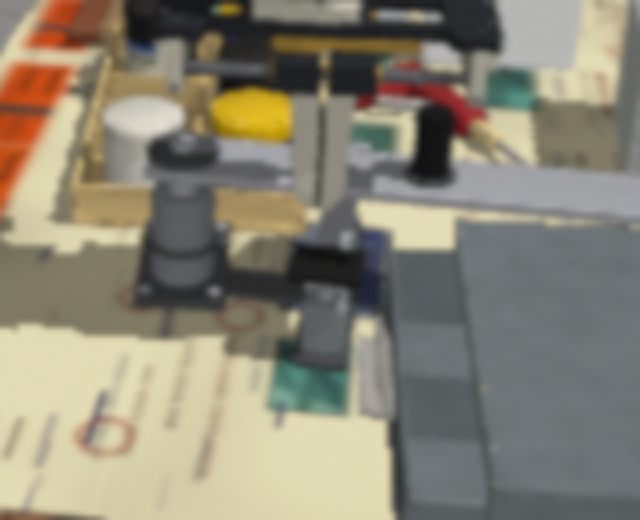

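```bash
python3 -m crank '[[[-0.014,0.008,0],[0.006,-0.003,0.015]],[[0,0,0],[0,0,0]],[[0,0,0],[0,0,0]],[[0,0,0],[0,0,0]],[[0,0,0.01],[0,0,0]],[[0,0,0.008],[0,0,0]],[[0,0,0],[0,0,0]],[[0,0,0],[0,0,0]],[[0,0,0],[0,0,0]],[[0,0,0],[0,0,0]]]'; python3 go.py 0.624 0.042 0.092 90
```

```text
time: 71.2
eef_pos: [0.6262, 0.0441, 0.1078]
orientation: [[-0.002, 1.0, 0.006], [1.0, 0.002, 0.001], [0.001, 0.006, -1.0]]
wrist_force: [0.0, -0.1, -0.7]
width: 0.0005
t 71.20 pos [0.6262 0.0441 0.1078] hd 90.1 w 0.0005 F [ 0.  -0.1 -0.7] j [-6 29 87  0 64 -6]
shift [-0.0021 -0.0023  0.0158] len 0.016 turn [ 0.006 -0.001  0.002]
shift in target axes [-0.0021 -0.0022  0.0158]
```

```bash
python3 -m crank '[[[-0.002,-0.002,0.006],[0.006,0,0]],[[0,0,0.006],[0,0,0]],[[0,0,0.006],[0,0,0]],[[0,0,0.006],[0,0,0]],[[0,0,0.005],[0,0,0]],[[0,0,0.005],[0,0,0]],[[0,0,0.003],[0,0,0]],[[0,0,0.002],[0,0,0]],[[0,0,0],[0,0,0]],[[0,0,0],[0,0,0]]]'; python3 go.py 0.624 0.042 0.078 90; python3 - <<'E'
from h import *
im,d,P,s=shot("side");cv2.imwrite("pics/s7.png",cv2.resize(im[190:320,270:430],None,fx=4,fy=4,interpolation=cv2.INTER_CUBIC))
E
```

```text
time: 72.03
eef_pos: [0.6252, 0.0419, 0.0772]
orientation: [[-0.002, 1.0, 0.007], [1.0, 0.002, -0.0], [-0.001, 0.007, -1.0]]
wrist_force: [-1.8, 0.3, 6.1]
width: 0.0006
t 72.03 pos [0.6252 0.0419 0.0772] hd 90.1 w 0.0006 F [-1.8  0.3  6.1] j [-6 31 89  0 60 -6]
shift [ 0.0001 -0.0012 -0.0008] len 0.001 turn [0.007 0.    0.002]
shift in target axes [ 0.0001 -0.0012 -0.0008]
```

View pics/s7.png

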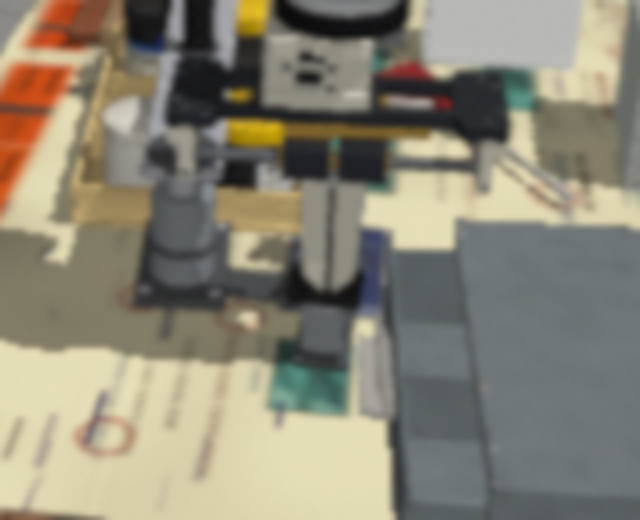

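```bash
python3 -m crank '[[[0,0,-0.01],[0,0,0]],[[0,0,-0.02],[0,0,0]],[[0,0,-0.035],[0,0,0]],[[0,0,-0.035],[0,0,0]],[[0,0,-0.035],[0,0,0]],[[0,0,-0.02],[0,0,0]],[[0,0,0],[0,0,0]],[[-0.03,-0.02,0],[0,0,0]],[[-0.04,-0.01,0],[0,0,0]],[[-0.04,0,0],[0,0,0]]]'; python3 -m crank '[[[-0.04,0,0],[0,0,0]],[[-0.04,0,0],[0,0,0]],[[0,0,0],[0,0,0]],[[0,0,0],[0,0,0]],[[0,0,0],[0,0,0]],[[0,0,0],[0,0,0]],[[0,0,0],[0,0,0]],[[0,0,0],[0,0,0]],[[0,0,0],[0,0,0]],[[0,0,0],[0,0,0]]]'; python3 jr.py top; python3 jr.py wrist; python3 - <<'E'
from h import *
im,d,P,s=shot("side");cv2.imwrite("pics/s8.png",cv2.resize(im[160:320,230:430],None,fx=4,fy=4,interpolation=cv2.INTER_CUBIC)[:600,:800])
im,d,P,s=shot("top");cv2.imwrite("pics/t8.png",cv2.resize(im[130:280,170:430],None,fx=3,fy=3,interpolation=cv2.INTER_CUBIC))
for q in("squeegee","blow_gun"):
  for r in recognise(q,"top"): print(q,np.round(r["at"],4),round(r["conf"],2))
a=P[(P[...,2]>.085)&(P[...,2]<.104)&(P[...,0]>.4)&(P[...,0]<.6)&(P[...,1]>.13)&(P[...,1]<.45)]
ys=np.arange(.16,.40,.01);mid=[]
for y in ys:
    q=a[abs(a[:,1]-y)<.006];mid.append((q[:,0].min()+q[:,0].max())/2)
print("arm line",np.polyfit(ys,mid,1))
b=P[(P[...,0]>.607)&(P[...,0]<.64)&(P[...,1]>.028)&(P[...,1]<.058)];print("paddle z",np.nanmedian(b[:,2]))
print(s["time"],s["eef_pos"],s["wrist_force"])
E
```

```text
time: 72.92
eef_pos: [0.5933, -0.0628, 0.2379]
orientation: [[-0.013, 1.0, 0.006], [1.0, 0.013, 0.003], [0.003, 0.006, -1.0]]
wrist_force: [0.3, -0.5, -0.1]
width: 0.0004
time: 73.75
eef_pos: [0.5902, -0.1476, 0.2298]
orientation: [[-0.011, 1.0, -0.004], [1.0, 0.011, 0.006], [0.006, -0.004, -1.0]]
wrist_force: [0.2, 0.5, -0.2]
width: -0.0
top 0.84 [0.4909 0.2218] r 0.0269 ztop 0.0664 200
top 0.71 [0.5748 0.2238] r 0.0283 ztop 0.0749 216
top 0.66 [0.4841 0.4004] r 0.0311 ztop 0.0764 287
top 0.55 [0.5697 0.314 ] r 0.0314 ztop 0.0772 250
top 0.55 [0.5643 0.4025] r 0.0299 ztop 0.0747 234
squeegee [0.4325 0.5488 0.0163] 0.62
blow_gun [0.6964 0.376  0.0218] 0.68
blow_gun [0.5252 0.2553 0.031 ] 0.37
arm line [-0.03472294  0.53690871]
paddle z 0.0683654127175332
74.0 [ 0.59019054 -0.14853874  0.2299427 ] [ 0.63939925 -0.20520656  0.07021681]
```

View pics/s8.png

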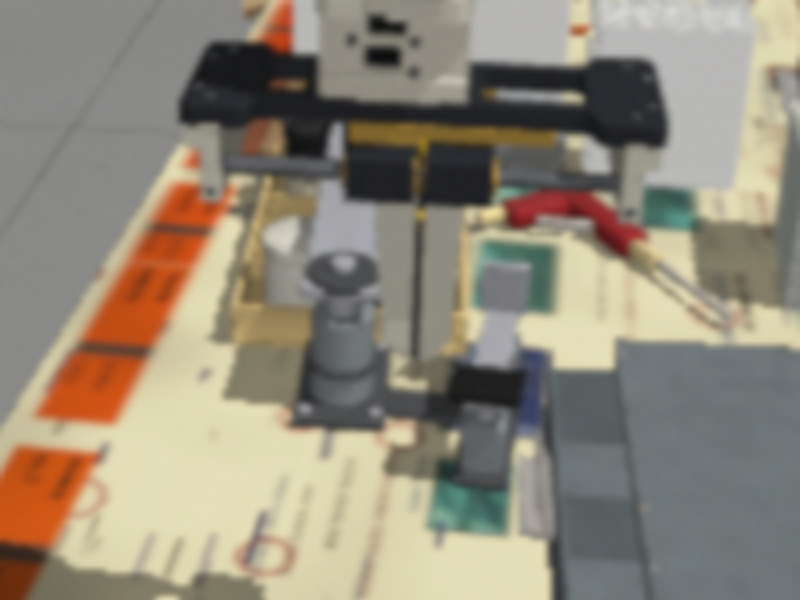

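View pics/t8.png

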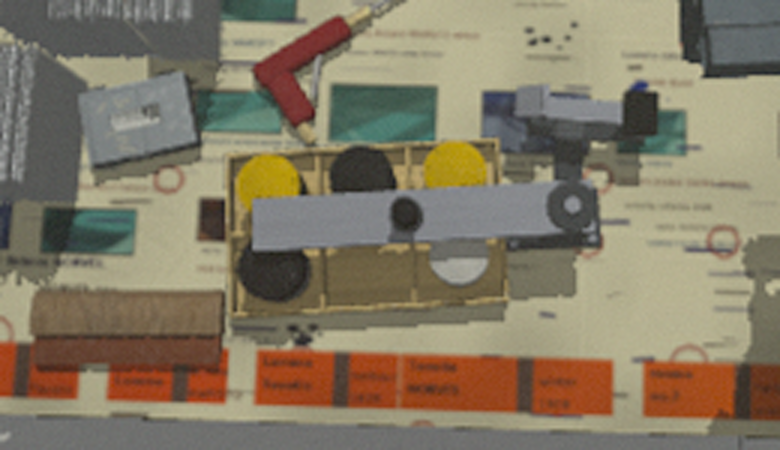

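```bash
python3 -c "
from cell import *
print(close_job())"
```

```text
the job is handed in; nothing more can be done
None
```

The job is handed in, at about 74 s on the robot clock. I swung the keeper back by its knob to the stop, and the sear held it once I let go. I stood all five jars in separate cells: three in the far row, and two in the near row with its middle cell left empty. Pressing the paddle then snapped the keeper shut.

My last checks, all from the camera images:
- **Keeper:** it lies along the same line as when shut at the start, within about 0.002 rad.
- **Paddle:** back up, at about 68 mm (nominal 70 mm).
- **Jars:** all five show in their cells, with lid tops at 66 mm for the small white one and about 75 to 77 mm for the rest, as expected on the crate floor. I did not measure their tilt directly; they look upright.
- **Squeegee and air gun:** found again within about 6 mm of where they were at the start, close to the network's accuracy of about 4 mm.
- **Gripper:** clear of everything, with wrist force under 1 N.

Some readings disagreed or were odd:
- The top and wrist cameras disagreed by 2 to 4 mm. I used the wrist camera, and no jar touched the walls.
- In the last check the jar search in the wrist camera found nothing, because the tool was no longer over the crate. The final jar positions therefore come from the top camera alone.
- One yellow jar had been knocked about 25 mm aside before I picked it up. I measured it again first.

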